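# Refill the walnut box at the pantry scale

## Robot

A 6-joint arm with a two-finger parallel gripper is mounted at the origin on the work surface. World frame = base frame: x ahead of the robot, y to its left, z up, the work surface at z = 0. Lengths are in mm, angles in rad, forces in N, time in s.
With the tool pointing down it reaches from about 275 to 1000 mm from the base axis. Payload 8.4 kg.
Tool frame: the origin (TCP) lies midway between the tips of the shut fingers; the grasp point (between the pads) lies 19 mm behind it; z points along the fingers, y is the line along which they close (so a half turn about z gives the same grasp; the last joint's range is limited). The gripper opens to 85 mm and grips with 20 to 120 N. Pads are 22 mm wide; open, the fingers measure 114 mm over their backs; the gripper's body (76 mm by 85 mm) begins 54 mm behind the grasp point. The pads swing forward as they close: fully open they stand 13 mm farther back than shut.
Start: joints at [-1.186, 0.353, 1.633, -0, 1.155, -0.002], TCP at [235.765, -578.829, 231.281] pointing down, gripper open.
Joint ranges: [-2.63, 2.63], [-0.92, 2.1], [0.06, 2.66], [-1.3, 4.44], [0, 2.69], [-3.02, 3.02]. Speed limits (rad/s): [2.22, 2.22, 2.79, 3.14, 3.14, 3.14].

## Interface

Orientations are given as [roll, pitch, yaw] about the fixed x, y, z axes, in that order (R = Rz(yaw) Ry(pitch) Rx(roll)).
In Python, from rig import r, cams gives the robot as it stands. The module is installed in compiled form; this text tells all that it offers.
- The arm moves only by the tool send_rows, never from a script. Its argument "targets" is one flat list of numbers, 7 for each row, row after row: the shift along the tool's x, y, z in m, then the turn, a rotation vector about the tool's x, y, z in rad, then the opening, from -1 (shut) to 1 (fully open). In form: [tx, ty, tz, wx, wy, wz, fingers, tx, ty, tz, wx, wy, wz, fingers, ...]. A call has 1 to 12 rows; each row is the pose to reach, as a shift and turn from the pose commanded when the call began, along the tool's axes at that moment; what a row does not reach only later rows make up. A row lasts 1/12 s, in which the tool goes at most 41.7 mm and 7.16 degrees, less where a joint would pass 70% of its speed; a pose out of reach is approached as far as the arm can. A call with a gripper value outside its range is refused whole. The fingers move at their own pace and stop on an object; "grip_force" is the grip in N (left out, the last holds). Time passes only in rows, so rows that repeat a pose let the fingers close. It gives the time, the measured TCP pose, the force, the opening and the grip force at its end, in the units of the state.
- r.sense(): the state, without advancing time (a new reading comes with each control period).
- cams.grab_frame(name): name is "scene" or "top"; returns a dict with "color" (384x512x3 uint8, blue, green, red), "fx", "fy", "cx", "cy" (pixels), "xyz" and "attitude" of the camera in the world. Camera axes: x right, y down, z forward; pixel columns grow to the right and rows downward; lengths in mm; the calibration is good to about 2 mm. A picture is of the moment at which its call begins. There is no depth.
- r.sign_off(): hands the job in; it is judged then, once.
The state is a dict: "clock": time; "qpos": joint angles; "qvel": joint speeds; "joint_efforts": joint torques, N m; "eef_pos": TCP position; "tcp_rot": TCP orientation; "contact_force": force on the tool from outside, world axes, zero at the start; "wrist_torque": the same for the moment, N m; "opening": opening from 0.0 (shut) to 1.0 (fully open); "grasp_force": force on a finger pad.
Only numpy, scipy, OpenCV 4.12 (cv2) and the standard library are available. Lean on these libraries where they do the work, as an engineer would, in place of code of your own. Each camera call takes 0.05 s, during which the arm holds its last target. There are 200 camera calls.

## Task

First slide the clear cover of the walnut bin fully open to its stop, and swap the lentil jar and the empty wooden box: the box goes on the middle of the scale's platform, the jar upright on the middle of the cork mat. Then, with the steel scoop, bring every walnut from the bin into the box on the scale; do not take hold of or touch nuts in the bin with the fingers (one that spills on the counter may be picked up). Finally set the scoop back flat on the middle of the slate tile and slide the cover fully shut, without disturbing the other jars and the mug.

Things in the scene. Friction and masses are not known exactly. Their poses are not given: they have to be found in the camera images.
- bin: Walnut bin: fixed open-topped wooden trough, 55 mm high, walls 10 mm. Inside 98 mm wide (x +-49 mm); along its y from -125 mm (upright end) to +113 mm at the floor, where a slightly slanting end rises to +125 mm at the rim; outside y -135 to +135 mm. Origin on the counter. Two rails at its ends, as high as the walls, run on to x = +197 mm and carry the open cover
- bin_floor (a point): Point on the bin's inner floor over its origin, 10 mm above the counter (walls rise 45 mm over the floor). The walnuts start at y -15 to +110 mm of the bin, towards the slanting end; the floor from -125 to -15 mm starts empty, with room for the scoop
- cover (a joint): Clear flat cover of the bin, 6 mm thick, 57 to 63 mm above the counter, sliding along the bin's +x (away from the robot). 0 = fully shut, 0.125 m = fully open at its end stop. It starts shut or up to 15 mm open, stays where left, and takes about 2 N to slide
- cover_grip (a point): Grip on the cover's front part: black bar 20 mm (bin x) by 90 mm (bin y), 28 mm tall (63 to 91 mm above the counter). The point is 79 mm above the counter, on its centre line, 45 mm nearer the robot than the bin's centre when shut; it moves with the cover
- scale: Kitchen scale, fixed: white body 220 mm (its x) by 200 mm (its y), with a dark display strip along its -x edge; its yaw follows this frame. Origin on the counter
- scale_top (a point): Centre of the scale's steel platform (180 x 190 mm), on its upper face 22 mm above the counter. The scale may be on the robot's left or right
- mat: Square-ish cork mat, fixed, 180 x 170 mm, 4 mm thick; origin under its centre. On the other side from the scale
- tile: Dark slate tile, fixed, 130 x 160 mm, 5 mm thick, the scoop's resting place; origin under its centre
- jar: Closed glass jar of red lentils with a brass lid, 60 mm across, 112 mm tall, about 0.4 kg; origin at the centre of its underside. Starts on the scale
- box: Open wooden box, 140 mm (its x) by 160 mm (its y), 60 mm high, walls and floor 10 mm thick (120 x 140 mm inside), about 0.35 kg; origin at the centre of its underside. Can be gripped by a wall from above. Starts empty on the cork mat
- scoop: Steel scoop, 0.18 kg: flat pan 96 mm long (its x), 86 mm wide (y), floor 3 mm; back wall and rear 62 mm of the sides 38 mm high, then 10 mm to x +36 mm; mouth at +x. Origin under the pan's centre. A post at x -48 to -38 mm carries a wooden handle bar along x: 20 mm wide, 84 to 110 mm above the underside, x -48 to +32 mm. Starts on the tile, mouth to the robot's left (+y)
- scoop_grip (a point): On the scoop's handle, 97 mm above its underside, 10 mm behind its origin, above its centre of mass
- scoop_lip (a point): Middle of the pan's front edge, at the underside, 48 mm ahead of the origin
- nut1: Walnut in its shell, brown, 36 mm long and 32 mm thick, slightly faceted, smooth (friction about 0.25), 14 g; origin at its centre. Any of the six may be absent
- nut2: Walnut in its shell, brown, 36 mm long and 32 mm thick, slightly faceted, smooth (friction about 0.25), 14 g; origin at its centre. Any of the six may be absent
- nut3: Walnut in its shell, brown, 36 mm long and 32 mm thick, slightly faceted, smooth (friction about 0.25), 14 g; origin at its centre. Any of the six may be absent
- nut4: Walnut in its shell, brown, 36 mm long and 32 mm thick, slightly faceted, smooth (friction about 0.25), 14 g; origin at its centre. Any of the six may be absent
- nut5: Walnut in its shell, brown, 36 mm long and 32 mm thick, slightly faceted, smooth (friction about 0.25), 14 g; origin at its centre. Any of the six may be absent
- nut6: Walnut in its shell, brown, 36 mm long and 32 mm thick, slightly faceted, smooth (friction about 0.25), 14 g; origin at its centre. Any of the six may be absent
- goji: Bystander: small glass jar of dark red berries, white lid, 64 mm across, 85 mm tall; origin at the centre of its underside
- honey: Bystander: glass jar of honey, brass lid, 84 mm across, 130 mm tall; origin at the centre of its underside
- seeds: Bystander: glass jar of dark brown seeds, brass lid, 72 mm across, 120 mm tall; origin at the centre of its underside
- spice: Bystander: little spice jar, silver lid, 48 mm across, 75 mm tall; origin at the centre of its underside
- cup: Bystander: blue ceramic mug, 80 mm across, 75 mm tall; origin at the centre of its underside
Mind the look-alikes: they are no part of the job. What is shaped like the box but green is not meant.

How it is judged (in metres and radians):
On the way, in this order (a step that is already met when the one before it is completed fails the run):
1. The cover is fully open and jar and box have changed places, let go: box on the scale, jar on the cork mat (value of joint cover above 0.119 m and horizontal distance between box and scale_top below 0.035 m and z of box in the frame of scale_top between -0.004 and 0.006 m and angle between each of box, jar's own z axis and vertical below 0.1 rad and horizontal distance between jar and mat below 0.05 m and z of jar in the frame of mat between -0.002 and 0.01 m and contact force between the fingers and box below 0.3 N and contact force between the fingers and jar below 0.3 N), for 0.2 s.
2. Every walnut lies in the box on the scale (x of nut1 in the frame of box between -0.066 and 0.066 m and y of nut1 in the frame of box between -0.076 and 0.076 m and z of nut1 in the frame of box between 0.005 and 0.07 m and x of nut2 in the frame of box between -0.066 and 0.066 m and y of nut2 in the frame of box between -0.076 and 0.076 m and z of nut2 in the frame of box between 0.005 and 0.07 m and x of nut3 in the frame of box between -0.066 and 0.066 m and y of nut3 in the frame of box between -0.076 and 0.076 m and z of nut3 in the frame of box between 0.005 and 0.07 m and x of nut4 in the frame of box between -0.066 and 0.066 m and y of nut4 in the frame of box between -0.076 and 0.076 m and z of nut4 in the frame of box between 0.005 and 0.07 m and x of nut5 in the frame of box between -0.066 and 0.066 m and y of nut5 in the frame of box between -0.076 and 0.076 m and z of nut5 in the frame of box between 0.005 and 0.07 m and x of nut6 in the frame of box between -0.066 and 0.066 m and y of nut6 in the frame of box between -0.076 and 0.076 m and z of nut6 in the frame of box between 0.005 and 0.07 m and horizontal distance between box and scale_top below 0.035 m and z of box in the frame of scale_top between -0.004 and 0.006 m and angle between box's own z axis and vertical below 0.1 rad), for 0.2 s.
At the end, for the whole second after the job is handed in: Cover shut within 6 mm; box upright on the scale within 35 mm of the platform centre, every walnut in it; jar upright on the mat within 50 mm of its centre; scoop flat on the tile, pan within 45 mm of its centre; all at rest (all of step 2 and value of joint cover below 0.006 m and horizontal distance between jar and mat below 0.05 m and z of jar in the frame of mat between -0.002 and 0.01 m and angle between each of jar, scoop's own z axis and vertical below 0.1 rad and horizontal distance between scoop and tile below 0.045 m and z of scoop in the frame of tile between -0.002 and 0.012 m and linear speed of each of scoop, box, jar below 0.03 m/s); the robot touches nothing.
It fails at once if A finger touches a walnut that is in the bin ((contact force between the fingers and nut1 above 0.5 N and x of nut1 in the frame of bin between -0.06 and 0.06 m and y of nut1 in the frame of bin between -0.13 and 0.13 m and z of nut1 in the frame of bin below 0.06 m) or (contact force between the fingers and nut2 above 0.5 N and x of nut2 in the frame of bin between -0.06 and 0.06 m and y of nut2 in the frame of bin between -0.13 and 0.13 m and z of nut2 in the frame of bin below 0.06 m) or (contact force between the fingers and nut3 above 0.5 N and x of nut3 in the frame of bin between -0.06 and 0.06 m and y of nut3 in the frame of bin between -0.13 and 0.13 m and z of nut3 in the frame of bin below 0.06 m) or (contact force between the fingers and nut4 above 0.5 N and x of nut4 in the frame of bin between -0.06 and 0.06 m and y of nut4 in the frame of bin between -0.13 and 0.13 m and z of nut4 in the frame of bin below 0.06 m) or (contact force between the fingers and nut5 above 0.5 N and x of nut5 in the frame of bin between -0.06 and 0.06 m and y of nut5 in the frame of bin between -0.13 and 0.13 m and z of nut5 in the frame of bin below 0.06 m) or (contact force between the fingers and nut6 above 0.5 N and x of nut6 in the frame of bin between -0.06 and 0.06 m and y of nut6 in the frame of bin between -0.13 and 0.13 m and z of nut6 in the frame of bin below 0.06 m)).
It fails at once if Another jar or the mug is moved by more than 25 mm or tipped (distance of any of goji, honey, seeds, spice, cup from where it was at the start of the episode above 0.025 m or angle between any of goji, honey, seeds, spice, cup's own z axis and vertical above 0.3 rad).
Of nut1, nut2, nut3, nut4, nut5, nut6 only 3 to 5 are there at a start; the rules pass over those that are not, and their reading is None.
At some moment in a run one of box, scoop may be knocked a few centimetres aside while the robot is not near it.
It also fails if it takes over 210 s, if anything falls off the work surface, if the arm or the gripper's body presses on something with over 40 N, if the wrist force passes 120 N, or if a joint passes its speed limit or range.

## Working session

There is one attempt and no reset: what is moved stays moved. The work goes in short steps, Python scripts to look and compute and a tool call to move; the robot and the scene stay as the last step left them, time stands still between calls to the robot, and variables do not carry over. Pictures are saved under pics/ and viewed, at most 14 in all, crops included, and the job is handed in when it is done.

Besides the shell and the picture viewer there is one more tool, called after "Call:" as name(argument=value, ...), one argument or row to a line, values as JSON. send_rows: Moves the arm, as the interface text tells. Its arguments: {"type":"object","properties":{"targets":{"type":"array"},"grip_force":{"type":"number"}},"required":["targets"]}

```bash
mkdir -p pics; cat > h.py <<'E'
import numpy as np, cv2
from scipy.spatial.transform import Rotation as R
from rig import r, cams
def grab(n,save=None):
    f=cams.grab_frame(n)
    if save: cv2.imwrite('pics/'+save,f['color'])
    return f
def rot(f):
    a=np.array(f['attitude'],float)
    return R.from_euler('xyz',a) if a.size==3 else R.from_matrix(a.reshape(3,3))
def ray(f,u,v,z):
    d=rot(f).apply([(u-f['cx'])/f['fx'],(v-f['cy'])/f['fy'],1]); p=np.array(f['xyz'],float)
    return (p+d*(z-p[2])/d[2])[:2].round(1)
def proj(f,p):
    q=rot(f).inv().apply(np.array(p,float)-f['xyz']); return np.array([f['cx']+f['fx']*q[0]/q[2],f['cy']+f['fy']*q[1]/q[2]]).round(1)
E
python3 - <<'E'
from h import *
for n in('scene','top'):
    f=grab(n,n+'0.png'); print({k:v for k,v in f.items() if k!='color'})
print(r.sense())
E
```

```text
{'fx': 419.5208231535606, 'fy': 419.5208231535606, 'cx': 249.19928382340416, 'cy': 196.72179900461606, 'xyz': array([1496.62174426,   48.67567644, 1080.40313833]), 'attitude': array([-2.37315137,  0.01980399,  1.5981769 ])}
{'fx': 353.40562783160567, 'fy': 353.40562783160567, 'cx': 259.0710776230339, 'cy': 182.2897230067644, 'xyz': array([3.28145620e+02, 3.33268982e-01, 1.35457030e+03]), 'attitude': array([-2.98815701,  0.00535513, -1.54464131])}
{'clock': 0.1, 'qpos': array([-1.18644212e+00,  3.53573107e-01,  1.63404631e+00, -1.10271325e-05,
        1.15522362e+00, -2.43650942e-03]), 'qvel': array([-5.54577425e-04, -2.23004390e-03, -1.62310913e-03,  3.11206219e-04,
       -7.86700341e-05, -8.60638382e-04]), 'joint_efforts': array([-4.50663692e-04, -6.06357408e+01, -3.42820430e+01,  3.09365180e-05,
        4.07891785e-03,  1.79150749e-05]), 'eef_pos': array([ 235.57685509, -578.44168166,  230.64613259]), 'tcp_rot': array([-3.14034225e+00,  7.03639861e-06,  3.86795183e-01]), 'contact_force': array([-0.73601269,  0.11985964,  0.21667251]), 'wrist_torque': array([-0.01636761,  0.01696402, -0.03447651]), 'grasp_force': 0.0, 'opening': 0.9996908732556679}
```

View pics/scene0.png

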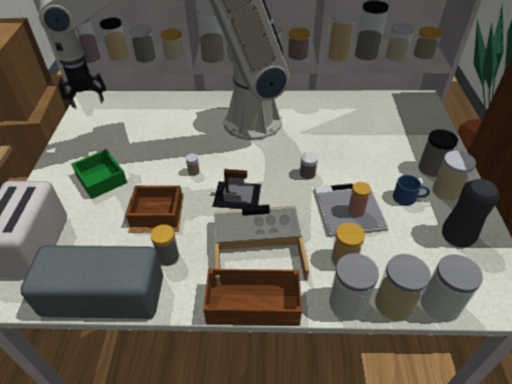

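View pics/top0.png

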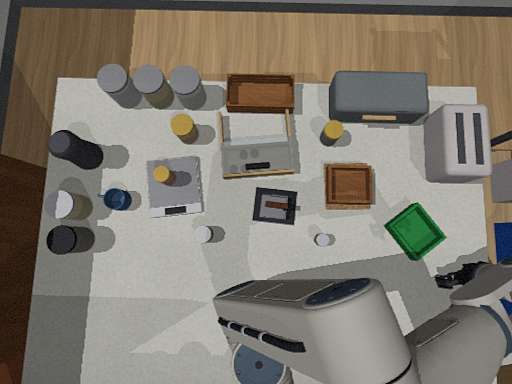

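Top view: scale with jar (175,187), jar lid (162,174), box on mat (350,186), tile and scoop (275,206), bin (258,158) with grip bar (257,167), green decoy (415,230). The scale is on the robot's left. I'll zoom in for the contours.

```bash
python3 - <<'E'
from h import *
f=cv2.imread('pics/top0.png'); cv2.imwrite('pics/c1.png',cv2.resize(f[85:265,130:390],None,fx=3,fy=3,interpolation=cv2.INTER_CUBIC))
E
```

```text
(no output)
```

View pics/c1.png

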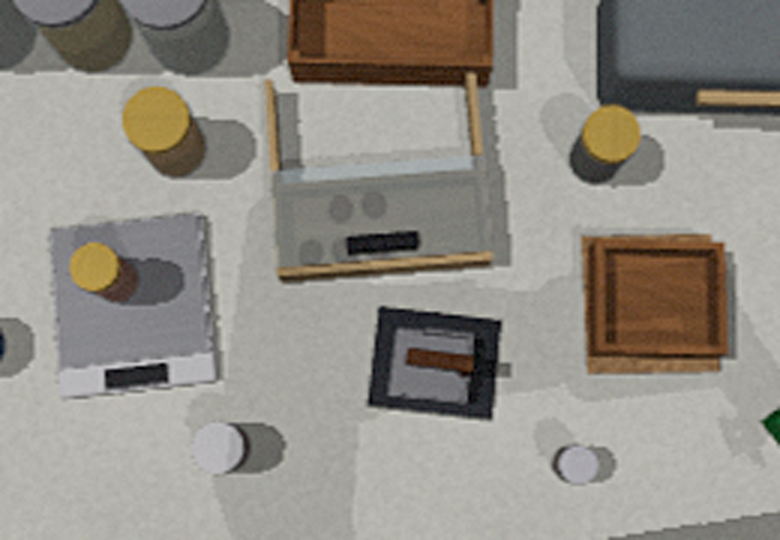

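Crop 3x: jar lid (96,267), scale body with display (137,376), box (660,300) on mat, tile (435,362) with handle (440,360), grip bar (382,243), nuts seen through the cover at (342,207), (373,205), (312,250), rail ends (270,82) and (472,72), spice (578,465), goji (220,448).

```bash
cat >> h.py <<'E'
def blobs(f,lo,hi,roi,z,amin=30):
    u0,v0,u1,v1=roi; S=4
    im=cv2.resize(f['color'][v0:v1,u0:u1],None,fx=S,fy=S,interpolation=cv2.INTER_LINEAR)
    m=cv2.inRange(cv2.cvtColor(im,cv2.COLOR_BGR2HSV),np.array(lo),np.array(hi))
    m=cv2.morphologyEx(m,cv2.MORPH_OPEN,np.ones((3,3)))
    out=[]
    for c in cv2.findContours(m,cv2.RETR_EXTERNAL,cv2.CHAIN_APPROX_NONE)[0]:
        a=cv2.contourArea(c)/S/S
        if a<amin: continue
        w=np.array([ray(f,(p[0]+.5)/S-.5+u0,(p[1]+.5)/S-.5+v0,z) for p in c[:,0]])
        (cx,cy),(w1,h1),an=cv2.minAreaRect(w.astype(np.float32))
        out.append((round(a),(round(cx,1),round(cy,1)),(round(w1,1),round(h1,1)),round(an,1)))
    return sorted(out,reverse=True)
E
python3 - <<'E'
from h import *
f=grab('top')
hsv=cv2.cvtColor(f['color'],cv2.COLOR_BGR2HSV)
g=lambda x,y:(130+x/3,85+y/3)
for n,p in dict(lid=(96,267),boxrim=(600,300),boxin=(660,300),mat=(590,364),tile=(385,340),pan=(405,375),handle=(430,358),grip=(382,243),rim=(400,266),scale=(80,320),strip=(80,380),disp=(137,376),steelbody=(200,370),counter=(330,440)).items():
    u,v=g(*p); print(n,hsv[round(v),round(u)])
print('lid',blobs(f,(15,120,100),(35,255,255),(150,160,180,190),112+22))
print('box',blobs(f,(0,90,20),(14,255,255),(315,150,385,215),64))
print('tilerect',blobs(f,(0,0,0),(179,140,70),(245,180,310,230),5))
print('grip',blobs(f,(0,0,0),(179,255,50),(235,155,280,175),91,20))
print('handle',blobs(f,(0,110,20),(14,255,255),(255,195,300,215),115,10))
print('disp',blobs(f,(0,0,0),(179,255,70),(150,200,200,222),20,10))
print('light rim',blobs(f,(12,60,60),(30,255,255),(210,100,300,185),55,20))
# hand picked corners
for n,z,pts in[('scale',20,[(50,230),(207,213),(217,382),(61,397)]),('mat',4,[(583,238),(588,371),(720,369),(712,236)]),('rail/bin',55,[(270,82),(472,72),(490,258),(280,270)]),('tile',5,[(380,308),(501,322),(491,418),(369,404)]),('box',64,[(590,238),(723,241),(727,356),(588,357)]),('nuts',26,[(342,207),(373,205),(312,250)]),('goji',85,[(220,447)]),('spice',75,[(578,465)]),('honey',130,[(157,118)]),('seeds',120,[(611,133)])]:
    print(n,[ray(f,*g(*p),z).tolist() for p in pts])
E
```

```text
lid [ 22 144 179]
boxrim [ 12 162 121]
boxin [ 13 158 103]
mat [ 14 129 128]
tile [140  51  45]
pan [132  10 123]
handle [  9 179  74]
grip [120  20  39]
rim [ 17 112  66]
scale [100   5 140]
strip [160   4 186]
disp [11 42 49]
steelbody [135   6 183]
counter [ 23  14 169]
lid [(193, (538.9, 356.8), (56.7, 55.0), 37.3)]
box [(1777, (529.2, -316.3), (153.0, 173.7), 0.9)]
tilerect [(1320, (449.1, -49.0), (158.7, 127.2), 85.1)]
grip [(126, (584.9, 20.8), (22.3, 85.6), 6.2)]
handle [(103, (441.9, -51.6), (79.0, 21.3), 80.2)]
disp [(110, (420.9, 327.8), (22.9, 76.8), 8.3)]
light rim [(481, (829.6, 18.9), (44.5, 265.4), 1.4), (322, (562.6, 17.9), (19.7, 269.4), 6.0), (103, (765.4, -88.3), (113.2, 24.0), 1.4), (87, (741.5, 165.8), (119.6, 13.0), 6.2)]
scale [[603.9, 449.0], [631.3, 247.9], [414.1, 224.0], [390.3, 419.2]]
mat [[613.9, -239.2], [441.3, -245.2], [448.2, -412.9], [620.8, -406.3]]
rail/bin [[796.9, 169.7], [816.5, -88.6], [574.8, -114.4], [553.0, 146.7]]
tile [[515.4, 21.7], [501.2, -133.8], [378.6, -122.4], [392.3, 32.3]]
box [[601.4, -237.2], [601.8, -401.7], [458.9, -403.4], [453.4, -234.3]]
nuts [[642.1, 73.7], [645.8, 34.0], [585.0, 110.2]]
goji [[333.1, 205.6]]
spice [[323.1, -220.1]]
honey [[721.5, 293.7]]
seeds [[719.3, -252.5]]
```

```bash
cat >> h.py <<'E'
def plan(wps,start=None):
    """wps: (x,y,z,yaw[,tilt rotation about tool axes]) mm; prints tool-frame shift (m) and turn from current pose to each, chained"""
    s=r.sense(); p=np.array(s['eef_pos']); Q=R.from_euler('xyz',s['tcp_rot'])
    print('now',p.round(1),np.round(s['tcp_rot'],3),'op',round(s['opening'],2),'t',round(s['clock'],1),'F',np.round(s['contact_force'],1))
    for w in wps:
        q=np.array(w[:3],float); T=R.from_euler('xyz',[np.pi,0,w[3]]) if np.isscalar(w[3]) else w[3]
        d=Q.inv().apply(q-p)/1000; v=(Q.inv()*T).as_rotvec()
        n=max(np.linalg.norm(d)/.0417,np.linalg.norm(v)/.125)
        print(w[:3],'shift',d.round(4),'turn',v.round(3),'rows %.1f'%n); p,Q=q,T
E
python3 - <<'E'
from h import *
plan([(586,21,190,1.67),(586,21,67,1.67)])
f=grab('top'); g=lambda x,y:(130+x/3,85+y/3)
print('platform',[ray(f,*g(*p),22).tolist() for p in [(50,230),(207,213),(214,352),(58,370)]])
E
```

```text
now [ 235.7 -578.5  230.7] [-3.14  -0.     0.387] op 0.99 t 0.1 F [-0.6 -0.6  0.3]
(586, 21, 190) shift [ 0.5506 -0.423   0.0412] turn [-1.000e-03 -1.000e-03 -1.283e+00] rows 16.7
(586, 21, 67) shift [ 0.    -0.     0.123] turn [0. 0. 0.] rows 2.9
platform [[603.5, 448.4], [630.8, 247.6], [451.7, 229.4], [423.9, 424.8]]
```

Call:
send_rows(
  targets=[0.37, -0.28, 0.02, 0, 0, -1.283, 1, 0.37, -0.28, 0.02, 0, 0, -1.283, 1, 0.37, -0.28, 0.02, 0, 0, -1.283, 1, 0.37, -0.28, 0.02, 0, 0, -1.283, 1, 0.37, -0.28, 0.02, 0, 0, -1.283, 1, 0.37, -0.28, 0.02, 0, 0, -1.283, 1, 0.37, -0.28, 0.02, 0, 0, -1.283, 1, 0.37, -0.28, 0.02, 0, 0, -1.283, 1, 0.37, -0.28, 0.02, 0, 0, -1.283, 1, 0.37, -0.28, 0.02, 0, 0, -1.283, 1, 0.37, -0.28, 0.02, 0, 0, -1.283, 1, 0.37, -0.28, 0.02, 0, 0, -1.283, 1],
)

```text
clock: 1.2
eef_pos: [475.1, -175.2, 211.2]
tcp_rot: [3.14, -0.001, 1.675]
contact_force: [0.9, -0.0, 0.2]
opening: 0.998
grasp_force: 0.0
```

```bash
python3 - <<'E'
from h import *
plan([(586,21,150,1.67),(586,21,67,1.67)])
E
```

```text
now [ 475.1 -175.2  211.2] [ 3.140e+00 -1.000e-03  1.675e+00] op 1.0 t 1.2 F [ 0.9 -0.   0.2]
(586, 21, 150) shift [0.1835 0.1307 0.0616] turn [ 0.001 -0.001  0.005] rows 5.6
(586, 21, 67) shift [ 0.    -0.     0.083] turn [0. 0. 0.] rows 2.0
```

Call:
send_rows(
  targets=[0.184, 0.131, 0.062, 0, 0, 0, 1, 0.184, 0.131, 0.062, 0, 0, 0, 1, 0.184, 0.131, 0.062, 0, 0, 0, 1, 0.184, 0.131, 0.062, 0, 0, 0, 1, 0.184, 0.131, 0.062, 0, 0, 0, 1, 0.184, 0.131, 0.062, 0, 0, 0, 1, 0.184, 0.131, 0.144, 0, 0, 0, 1, 0.184, 0.131, 0.144, 0, 0, 0, 1, 0.184, 0.131, 0.144, 0, 0, 0, 1, 0.184, 0.131, 0.144, 0, 0, 0, 1],
)

```text
clock: 2.03
eef_pos: [583.0, 16.0, 65.7]
tcp_rot: [-3.136, -0.0, 1.67]
contact_force: [0.7, 0.8, 0.7]
opening: 0.998
grasp_force: 0.0
```

Call:
send_rows(
  targets=[0, 0, 0, 0, 0, 0, -1, 0, 0, 0, 0, 0, 0, -1, 0, 0, 0, 0, 0, 0, -1, 0, 0, 0, 0, 0, 0, -1, 0, 0, 0, 0, 0, 0, -1, 0, 0, 0, 0, 0, 0, -1, 0, 0, 0, 0, 0, 0, -1, 0, 0, 0, 0, 0, 0, -1],
  grip_force=30,
)

```text
clock: 2.7
eef_pos: [585.7, 16.0, 68.6]
tcp_rot: [3.14, 0.0, 1.67]
contact_force: [-1.1, -1.5, 7.9]
opening: 0.226
grasp_force: 32.7
```

Call:
send_rows(
  targets=[0, 0.015, -0.001, 0, 0, 0, -1, 0, 0.03, -0.001, 0, 0, 0, -1, 0, 0.045, -0.001, 0, 0, 0, -1, 0, 0.06, -0.001, 0, 0, 0, -1, 0, 0.075, -0.001, 0, 0, 0, -1, 0, 0.085, -0.001, 0, 0, 0, -1, 0, 0.095, -0.001, 0, 0, 0, -1, 0, 0.1, -0.001, 0, 0, 0, -1, 0, 0.105, -0.001, 0, 0, 0, -1, 0, 0.11, -0.001, 0, 0, 0, -1],
)

```text
clock: 3.53
eef_pos: [694.7, 27.4, 68.6]
tcp_rot: [3.141, -0.0, 1.67]
contact_force: [-1.8, 4.5, 4.5]
opening: 0.224
grasp_force: 32.3
```

Call:
send_rows(
  targets=[0, 0.003, 0, 0, 0, 0, -1, 0, 0.006, 0, 0, 0, 0, -1, 0, 0.009, 0, 0, 0, 0, -1, 0, 0.009, 0, 0, 0, 0, -1],
)

```text
clock: 3.87
eef_pos: [698.0, 27.7, 68.4]
tcp_rot: [-3.13, -0.001, 1.67]
contact_force: [-25.1, 2.6, 22.9]
opening: 0.229
grasp_force: 36.0
```

```bash
python3 - <<'E'
from h import *
plan([])
f=grab('top','open.png'); s=f['color'][85:265,130:390]; cv2.imwrite('pics/c2.png',cv2.resize(s,None,fx=3,fy=3,interpolation=cv2.INTER_CUBIC))
E
```

```text
now [698.   27.7  68.4] [-3.13e+00 -1.00e-03  1.67e+00] op 0.23 t 3.9 F [-25.1   2.6  22.9]
```

View pics/c2.png

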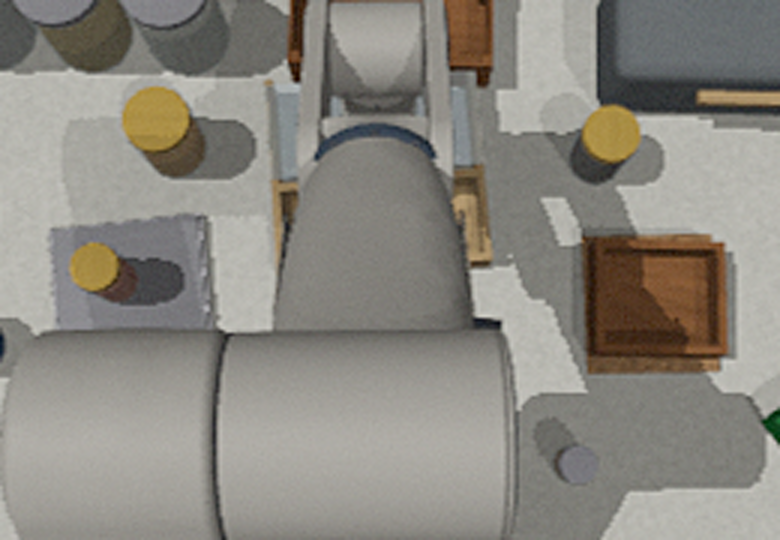

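The cover hit its stop (TCP x 698, reaction 25 N). Now I release it and go to the jar.

Call:
send_rows(
  targets=[0, -0.008, 0, 0, 0, 0, -1, 0, -0.008, 0, 0, 0, 0, 0, 0, -0.008, 0, 0, 0, 0, 0.3, 0, -0.008, 0, 0, 0, 0, 0.3, 0, -0.008, 0, 0, 0, 0, 0.3, 0, -0.008, -0.15, 0, 0, 0, 1, 0, -0.008, -0.15, 0, 0, 0, 1, 0, -0.008, -0.15, 0, 0, 0, 1, 0, -0.008, -0.15, 0, 0, 0, 1, 0, -0.008, -0.15, 0, 0, 0, 1],
)

```text
clock: 4.75
eef_pos: [699.2, 27.0, 225.7]
tcp_rot: [3.131, 0.001, 1.67]
contact_force: [0.2, -0.3, 0.0]
opening: 0.999
grasp_force: 0.0
```

```bash
python3 - <<'E'
from h import *
plan([(539,357,220,1.67),(539,357,85,1.67)])
E
```

```text
now [699.2  27.  225.7] [3.131e+00 1.000e-03 1.670e+00] op 1.0 t 4.8 F [ 0.2 -0.3  0. ]
(539, 357, 220) shift [ 0.3442 -0.127   0.004 ] turn [ 0.011  0.001 -0.   ] rows 8.8
(539, 357, 85) shift [ 0.    -0.     0.135] turn [0. 0. 0.] rows 3.2
```

Call:
send_rows(
  targets=[0.344, -0.127, 0.004, 0, 0, 0, 1, 0.344, -0.127, 0.004, 0, 0, 0, 1, 0.344, -0.127, 0.004, 0, 0, 0, 1, 0.344, -0.127, 0.004, 0, 0, 0, 1, 0.344, -0.127, 0.004, 0, 0, 0, 1, 0.344, -0.127, 0.004, 0, 0, 0, 1, 0.344, -0.127, 0.004, 0, 0, 0, 1, 0.344, -0.127, 0.004, 0, 0, 0, 1, 0.344, -0.127, 0.004, 0, 0, 0, 1, 0.344, -0.127, 0.004, 0, 0, 0, 1, 0.344, -0.127, 0.004, 0, 0, 0, 1, 0.344, -0.127, 0.004, 0, 0, 0, 1],
)

```text
clock: 5.75
eef_pos: [535.2, 356.5, 213.7]
tcp_rot: [-3.141, 0.001, 1.67]
contact_force: [-0.0, -0.3, 0.1]
opening: 0.999
grasp_force: 0.0
```

```bash
python3 - <<'E'
from h import *
plan([(539,357,85,1.67)])
f=grab('scene'); print(blobs(f,(15,120,100),(35,255,255),(345,175,380,205),134),'expect lid',proj(f,(539,357,134)))
cv2.imwrite('pics/s1.png',cv2.resize(f['color'][130:280,260:460],None,fx=3,fy=3))
E
```

```text
now [535.2 356.5 213.7] [-3.141e+00  1.000e-03  1.670e+00] op 1.0 t 5.8 F [-0.  -0.3  0.1]
(539, 357, 85) shift [0.0003 0.0039 0.1287] turn [-0.     0.001  0.   ] rows 3.1
[(171, (541.2, 360.0), (53.7, 56.5), 81.9)] expect lid [360.2 187.6]
```

View pics/s1.png

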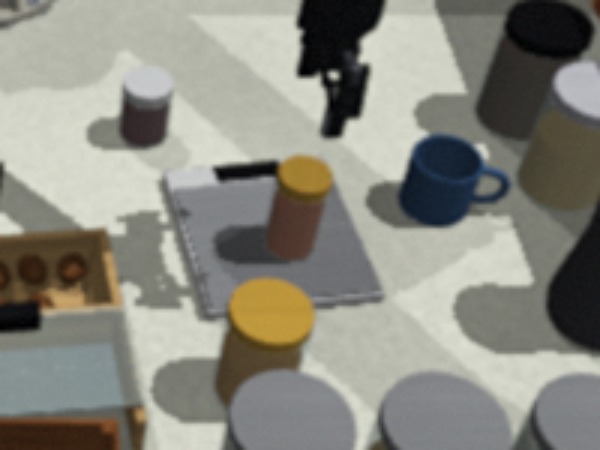

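The jar lid is confirmed at (540,358) by both views; nuts are visible in the bin on the left. Descending.

Call:
send_rows(
  targets=[0.002, 0.005, 0.06, 0, 0, 0, 1, 0.002, 0.005, 0.06, 0, 0, 0, 1, 0.002, 0.005, 0.129, 0, 0, 0, 1, 0.002, 0.005, 0.129, 0, 0, 0, 1, 0.002, 0.005, 0.129, 0, 0, 0, 1, 0.002, 0.005, 0.129, 0, 0, 0, -1, 0.002, 0.005, 0.129, 0, 0, 0, -1, 0.002, 0.005, 0.129, 0, 0, 0, -1, 0.002, 0.005, 0.129, 0, 0, 0, -1, 0.002, 0.005, 0.129, 0, 0, 0, -1, 0.002, 0.005, 0.129, 0, 0, 0, -1, 0.002, 0.005, 0.129, 0, 0, 0, -1],
  grip_force=50,
)

```text
clock: 6.8
eef_pos: [541.0, 359.9, 87.5]
tcp_rot: [3.138, -0.001, 1.67]
contact_force: [-0.3, -2.0, 7.7]
opening: 0.688
grasp_force: 55.0
```

```bash
python3 - <<'E'
from h import *
plan([(540,358,170,1.67),(450,130,170,1.67),(450,130,63.5,1.67)])
E
```

```text
now [541.  359.9  87.5] [ 3.138e+00 -1.000e-03  1.670e+00] op 0.69 t 6.8 F [-0.3 -2.   7.7]
(540, 358, 170) shift [-0.0017 -0.001  -0.0825] turn [ 0.003 -0.001 -0.   ] rows 2.0
(450, 130, 170) shift [-0.218  -0.1121 -0.    ] turn [0. 0. 0.] rows 5.9
(450, 130, 63.5) shift [ 0.     -0.      0.1065] turn [0. 0. 0.] rows 2.6
```

Call:
send_rows(
  targets=[0, 0, -0.04, 0, 0, 0, -1, 0, 0, -0.08, 0, 0, 0, -1, -0.11, -0.056, -0.08, 0, 0, 0, -1, -0.11, -0.056, -0.08, 0, 0, 0, -1, -0.11, -0.056, -0.08, 0, 0, 0, -1, -0.22, -0.112, -0.08, 0, 0, 0, -1, -0.22, -0.112, -0.08, 0, 0, 0, -1, -0.22, -0.112, -0.08, 0, 0, 0, -1, -0.22, -0.112, -0.03, 0, 0, 0, -1, -0.22, -0.112, 0, 0, 0, 0, -1, -0.22, -0.112, 0, 0, 0, 0, -1],
)

```text
clock: 7.72
eef_pos: [446.2, 127.5, 80.9]
tcp_rot: [-3.134, 0.001, 1.668]
contact_force: [-1.9, -0.4, -5.2]
opening: 0.686
grasp_force: 58.6
```

```bash
python3 - <<'E'
from h import *
plan([])
E
```

```text
now [446.2 127.5  80.9] [-3.134e+00  1.000e-03  1.668e+00] op 0.69 t 7.7 F [-1.9 -0.4 -5.2]
```

Call:
send_rows(
  targets=[0, 0, 0, 0, 0, 0, -1, 0, 0, 0.006, 0, 0, 0, -1, 0, 0, 0.012, 0, 0, 0, -1, 0, 0, 0.015, 0, 0, 0, -1, 0, 0, 0.017, 0, 0, 0, -1, 0, 0, 0.017, 0, 0, 0, -1],
)

```text
clock: 8.22
eef_pos: [450.3, 129.6, 68.5]
tcp_rot: [3.141, -0.0, 1.67]
contact_force: [-0.3, 0.7, -5.2]
opening: 0.688
grasp_force: 58.9
```

Call:
send_rows(
  targets=[0, 0, 0.002, 0, 0, 0, -1, 0, 0, 0.003, 0, 0, 0, -1, 0, 0, 0.003, 0, 0, 0, -1],
)

```text
clock: 8.47
eef_pos: [450.5, 129.4, 65.8]
tcp_rot: [3.141, 0.0, 1.67]
contact_force: [-0.6, -1.2, 1.0]
opening: 0.691
grasp_force: 59.7
```

Call:
send_rows(
  targets=[0, 0, 0, 0, 0, 0, 0.95, 0, 0, 0, 0, 0, 0, 0.95, 0, 0, 0, 0, 0, 0, 1, 0, 0, -0.04, 0, 0, 0, 1, 0, 0, -0.13, 0, 0, 0, 1, 0, 0, -0.13, 0, 0, 0, 1, 0, 0, -0.13, 0, 0, 0, 1, 0, 0, -0.13, 0, 0, 0, 1],
)

```text
clock: 9.13
eef_pos: [452.4, 130.0, 198.6]
tcp_rot: [3.135, -0.001, 1.67]
contact_force: [0.6, -0.1, -0.2]
opening: 1.0
grasp_force: 0.0
```

```bash
python3 - <<'E'
from h import *
plan([(466,-322,190,1.57),(466,-322,35,1.57)])
E
```

```text
now [452.4 130.  198.6] [ 3.135e+00 -1.000e-03  1.670e+00] op 1.0 t 9.1 F [ 0.6 -0.1 -0.2]
(466, -322, 190) shift [-0.4511 -0.0311  0.0078] turn [ 0.007 -0.002  0.1  ] rows 10.8
(466, -322, 35) shift [ 0.    -0.     0.155] turn [0. 0. 0.] rows 3.7
```

Call:
send_rows(
  targets=[-0.451, -0.031, 0.008, 0, 0, 0.1, 1, -0.451, -0.031, 0.008, 0, 0, 0.1, 1, -0.451, -0.031, 0.008, 0, 0, 0.1, 1, -0.451, -0.031, 0.008, 0, 0, 0.1, 1, -0.451, -0.031, 0.008, 0, 0, 0.1, 1, -0.451, -0.031, 0.008, 0, 0, 0.1, 1, -0.451, -0.031, 0.008, 0, 0, 0.1, 1, -0.451, -0.031, 0.008, 0, 0, 0.1, 1, -0.451, -0.031, 0.008, 0, 0, 0.1, 1, -0.451, -0.031, 0.008, 0, 0, 0.1, 1, -0.451, -0.031, 0.008, 0, 0, 0.1, 1, -0.451, -0.031, 0.008, 0, 0, 0.1, 1],
)

```text
clock: 10.13
eef_pos: [463.5, -328.0, 185.5]
tcp_rot: [-3.141, 0.002, 1.567]
contact_force: [-0.5, 0.6, 0.2]
opening: 1.003
grasp_force: 0.0
```

```bash
python3 - <<'E'
from h import *
plan([(466,-322,35,1.57)])
f=grab('top','t3.png'); s=grab('scene')
print('jar',blobs(f,(15,120,100),(35,255,255),(190,180,260,240),112), blobs(s,(15,120,100),(35,255,255),(290,160,345,230),112))
a=cv2.resize(s['color'][160:240,110:200],None,fx=4,fy=4,interpolation=cv2.INTER_CUBIC)
b=cv2.resize(f['color'][140:220,305:395],None,fx=4,fy=4,interpolation=cv2.INTER_CUBIC)
cv2.imwrite('pics/box.png',np.hstack([a,b]))
E
```

```text
now [ 463.5 -328.   185.5] [-3.141e+00  2.000e-03  1.567e+00] op 1.0 t 10.1 F [-0.5  0.6  0.2]
(466, -322, 35) shift [0.0063 0.0026 0.1505] turn [-0.     0.002 -0.003] rows 3.6
jar [(188, (449.0, 126.1), (55.6, 53.4), 63.2)] [(53, (454.0, 147.7), (20.3, 54.7), 87.7), (41, (650.3, 142.7), (91.6, 14.3), 6.0), (34, (681.1, 280.5), (22.8, 28.7), 82.8)]
```

View pics/box.png

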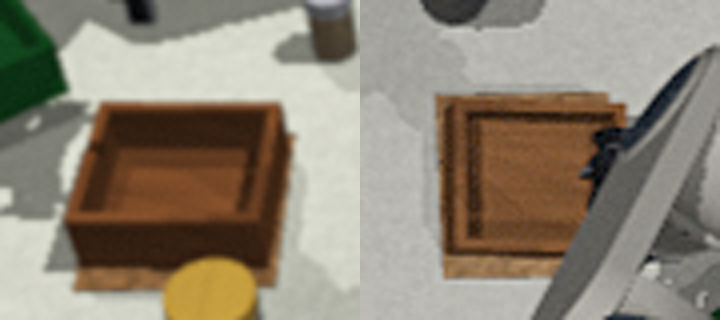

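The scene view shows the box rim corners at (65,222), (258,222), (283,103), (100,103) of the crop; the top view shows the same box with the mat slightly proud of it. No bump so far.

```bash
python3 - <<'E'
from h import *
s=grab('scene'); f=grab('top')
print([ray(s,110+u/4,160+v/4,64).tolist() for u,v in[(65,222),(258,222),(283,103),(100,103)]])
print([ray(f,305+(u-360)/4,140+v/4,64).tolist() for u,v in[(443,103),(447,252),(625,104)]])
E
```

```text
[[603.1, -396.5], [601.6, -238.6], [463.8, -237.7], [465.0, -397.9]]
[[596.0, -233.8], [457.1, -237.1], [599.3, -402.6]]
```

Call:
send_rows(
  targets=[0.007, 0.003, 0.05, 0, 0, 0, 1, 0.007, 0.003, 0.1, 0, 0, 0, 1, 0.007, 0.003, 0.13, 0, 0, 0, 1, 0.007, 0.003, 0.15, 0, 0, 0, 1, 0.007, 0.003, 0.15, 0, 0, 0, -1, 0.007, 0.003, 0.15, 0, 0, 0, -1, 0.007, 0.003, 0.15, 0, 0, 0, -1, 0.007, 0.003, 0.15, 0, 0, 0, -1, 0.007, 0.003, 0.15, 0, 0, 0, -1, 0.007, 0.003, 0.15, 0, 0, 0, -1, 0.007, 0.003, 0.15, 0, 0, 0, -1, 0.007, 0.003, 0.15, 0, 0, 0, -1],
  grip_force=100,
)

```text
clock: 11.33
eef_pos: [467.5, -316.0, 39.1]
tcp_rot: [3.14, 0.001, 1.57]
contact_force: [-2.5, 2.9, 12.3]
opening: 0.089
grasp_force: 98.5
```

Call:
send_rows(
  targets=[0, 0, 0, 0, 0, 0, -1, 0, 0, 0, 0, 0, 0, -1],
)

```text
clock: 11.5
eef_pos: [467.5, -316.0, 39.1]
tcp_rot: [3.14, 0.001, 1.57]
contact_force: [-3.2, 3.1, 11.8]
opening: 0.097
grasp_force: 98.5
```

Call:
send_rows(
  targets=[0, 0, -0.02, 0, 0, 0, -1, 0, 0, -0.05, 0, 0, 0, -1, 0, 0, -0.08, 0, 0, 0, -1, 0, 0, -0.11, 0, 0, 0, -1, 0, 0, -0.14, 0, 0, 0, -1, 0, 0, -0.165, 0, 0, 0, -1, 0, 0, -0.18, 0, 0, 0, -1, 0.02, 0, -0.18, 0, 0, 0, -1, 0.05, 0, -0.18, 0, 0, 0, -1, 0.08, 0, -0.18, 0, 0, 0, -1, 0.11, 0, -0.18, 0, 0, 0, -1, 0.14, 0, -0.18, 0, 0, 0, -1],
)

```text
clock: 12.5
eef_pos: [466.2, -174.3, 217.5]
tcp_rot: [-3.141, -0.0, 1.569]
contact_force: [0.8, -0.2, -3.6]
opening: 0.1
grasp_force: 98.6
```

Call:
send_rows(
  targets=[0.03, 0, 0, 0, 0, 0, -1, 0.06, 0, 0, 0, 0, 0, -1, 0.09, 0, 0, 0, 0, 0, -1, 0.12, 0, 0, 0, 0, 0, -1, 0.15, 0, 0, 0, 0, 0, -1, 0.18, 0, 0, 0, 0, 0, -1, 0.21, 0, 0, 0, 0, 0, -1, 0.24, 0, 0, 0, 0, 0, -1, 0.27, 0, 0, 0, 0, 0, -1, 0.3, 0, 0, 0, 0, 0, -1, 0.33, 0, 0, 0, 0, 0, -1, 0.36, 0, 0, 0, 0, 0, -1],
)

```text
clock: 13.5
eef_pos: [466.7, 185.8, 217.6]
tcp_rot: [-3.142, -0.0, 1.57]
contact_force: [0.7, -0.7, -2.9]
opening: 0.094
grasp_force: 98.6
```

Call:
send_rows(
  targets=[0.03, 0, 0, 0, 0, 0, -1, 0.06, 0, 0, 0, 0, 0, -1, 0.085, 0, 0, 0, 0, 0, -1, 0.11, 0, 0, 0, 0, 0, -1, 0.13, 0, 0, 0, 0, 0, -1, 0.14, 0, 0, 0, 0, 0, -1, 0.15, 0, 0, 0, 0, 0, -1, 0.15, 0, 0, 0, 0, 0, -1, 0.15, 0, 0, 0, 0, 0, -1],
)

```text
clock: 14.25
eef_pos: [467.4, 333.9, 217.2]
tcp_rot: [-3.141, 0.001, 1.57]
contact_force: [0.6, -0.9, -3.3]
opening: 0.097
grasp_force: 98.7
```

```bash
python3 - <<'E'
from h import *
plan([(463,340,58,1.6)])
f=grab('top'); s=grab('scene','s4.png')
cv2.imwrite('pics/s4c.png',cv2.resize(s['color'][90:270,230:430],None,fx=3,fy=3))
E
```

```text
now [467.4 333.9 217.2] [-3.141e+00  1.000e-03  1.570e+00] op 0.1 t 14.2 F [ 0.6 -0.9 -3.3]
(463, 340, 58) shift [ 0.0062 -0.0043  0.1592] turn [-0.     0.001 -0.03 ] rows 3.8
```

View pics/s4c.png

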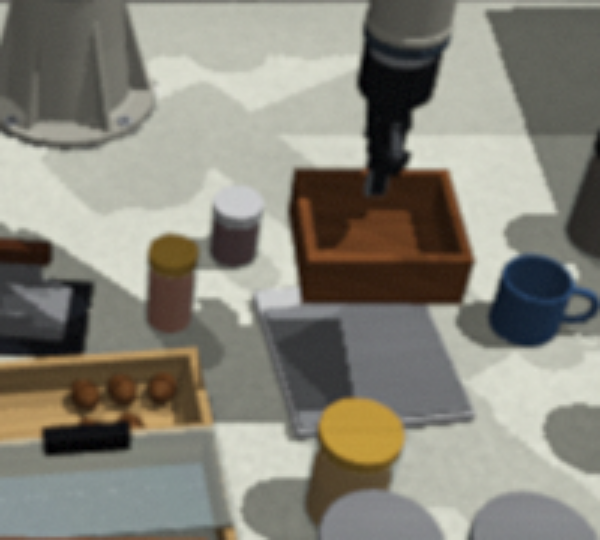

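The box is carried level and the jar stands at its temporary place. Lowering onto the scale.

Call:
send_rows(
  targets=[0.006, -0.004, 0.03, 0, 0, 0, -1, 0.006, -0.004, 0.06, 0, 0, 0, -1, 0.006, -0.004, 0.09, 0, 0, 0, -1, 0.006, -0.004, 0.115, 0, 0, 0, -1, 0.006, -0.004, 0.135, 0, 0, 0, -1, 0.006, -0.004, 0.148, 0, 0, 0, -1, 0.006, -0.004, 0.154, 0, 0, 0, -1, 0.006, -0.004, 0.157, 0, 0, 0, -1, 0.006, -0.004, 0.159, 0, 0, 0, -1, 0.006, -0.004, 0.159, 0, 0, 0, -1],
)

```text
clock: 15.18
eef_pos: [464.0, 340.5, 58.9]
tcp_rot: [3.141, -0.001, 1.569]
contact_force: [0.1, 0.7, -4.1]
opening: 0.097
grasp_force: 98.7
```

Call:
send_rows(
  targets=[0, 0, 0.001, 0, 0, 0, -1, 0, 0, 0.002, 0, 0, 0, -1, 0, 0, 0.002, 0, 0, 0, -1, 0, 0, 0.002, 0, 0, 0, 0.6, 0, 0, 0.002, 0, 0, 0, 0.6, 0, 0, 0.002, 0, 0, 0, 0.6, 0, 0, 0.002, 0, 0, 0, 0.6, 0, 0, -0.04, 0, 0, 0, 0.6, 0, 0, -0.12, 0, 0, 0, 1, 0, 0, -0.16, 0, 0, 0, 1, 0, 0, -0.16, 0, 0, 0, 1, 0, 0, -0.16, 0, 0, 0, 1],
)

```text
clock: 16.18
eef_pos: [466.9, 342.9, 226.3]
tcp_rot: [3.132, -0.007, 1.57]
contact_force: [1.9, 0.7, 1.6]
opening: 1.002
grasp_force: 0.0
```

```bash
python3 - <<'E'
from h import *
plan([(449.5,127.5,185,1.67),(449.5,127.5,65,1.67)])
E
```

```text
now [466.9 342.9 226.3] [ 3.132 -0.007  1.57 ] op 1.0 t 16.2 F [1.9 0.7 1.6]
(449.5, 127.5, 185) shift [-0.2157 -0.0175  0.0396] turn [ 0.01  -0.007 -0.1  ] rows 5.3
(449.5, 127.5, 65) shift [ 0.   -0.    0.12] turn [0. 0. 0.] rows 2.9
```

Call:
send_rows(
  targets=[-0.213, -0.014, 0.032, 0, 0, -0.1, 1, -0.213, -0.014, 0.032, 0, 0, -0.1, 1, -0.213, -0.014, 0.032, 0, 0, -0.1, 1, -0.213, -0.014, 0.032, 0, 0, -0.1, 1, -0.213, -0.014, 0.032, 0, 0, -0.1, 1, -0.213, -0.014, 0.032, 0, 0, -0.1, 1, -0.213, -0.014, 0.032, 0, 0, -0.1, 1, -0.213, -0.014, 0.032, 0, 0, -0.1, 1, -0.213, -0.014, 0.032, 0, 0, -0.1, 1],
)

```text
clock: 16.93
eef_pos: [449.9, 128.5, 186.6]
tcp_rot: [3.141, -0.001, 1.67]
contact_force: [-0.7, 0.8, 0.3]
opening: 1.002
grasp_force: 0.0
```

```bash
python3 - <<'E'
from h import *
plan([(449.5,127.5,65,1.67)])
f=grab('top'); s=grab('scene')
print('box rim',blobs(f,(0,90,20),(14,255,255),(130,145,215,220),82), blobs(s,(0,90,20),(14,255,255),(310,150,400,250),82))
cv2.imwrite('pics/b5.png',np.hstack([cv2.resize(x,None,fx=4,fy=4,interpolation=cv2.INTER_CUBIC) for x in(f['color'][140:225,135:225],s['color'][160:245,310:400])]))
E
```

```text
now [449.9 128.5 186.6] [ 3.141e+00 -1.000e-03  1.670e+00] op 1.0 t 16.9 F [-0.7  0.8  0.3]
(449.5, 127.5, 65) shift [-0.001  -0.0007  0.1216] turn [ 0.001 -0.001 -0.   ] rows 2.9
box rim [(1192, (528.7, 328.6), (168.5, 143.5), 89.9)] [(2048, (554.7, 330.4), (186.9, 169.7), 0.1)]
```

View pics/b5.png

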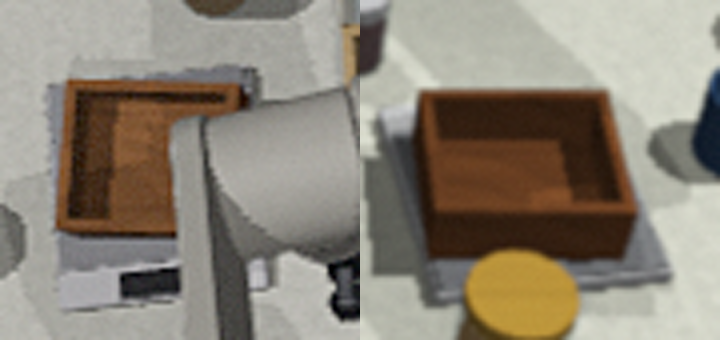

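The box sits on the platform centrally in both views. Picking the jar up again.

Call:
send_rows(
  targets=[-0.001, -0.001, 0.06, 0, 0, 0, 1, -0.001, -0.001, 0.06, 0, 0, 0, 1, -0.001, -0.001, 0.12, 0, 0, 0, 1, -0.001, -0.001, 0.12, 0, 0, 0, 1, -0.001, -0.001, 0.12, 0, 0, 0, 1, -0.001, -0.001, 0.12, 0, 0, 0, -1, -0.001, -0.001, 0.12, 0, 0, 0, -1, -0.001, -0.001, 0.12, 0, 0, 0, -1, -0.001, -0.001, 0.12, 0, 0, 0, -1, -0.001, -0.001, 0.12, 0, 0, 0, -1, -0.001, -0.001, 0.12, 0, 0, 0, -1, -0.001, -0.001, 0.12, 0, 0, 0, -1],
  grip_force=50,
)

```text
clock: 18.03
eef_pos: [449.3, 126.9, 67.9]
tcp_rot: [3.139, -0.001, 1.67]
contact_force: [-2.9, 0.8, 8.7]
opening: 0.686
grasp_force: 54.3
```

```bash
python3 - <<'E'
from h import *
plan([(449.5,127.5,200,1.67),(530,-324,200,1.67),(530,-324,71,1.67)])
E
```

```text
now [449.3 126.9  67.9] [ 3.139e+00 -1.000e-03  1.670e+00] op 0.69 t 18.0 F [-2.9  0.8  8.7]
(449.5, 127.5, 200) shift [ 0.0007  0.0006 -0.1321] turn [ 0.002 -0.001 -0.   ] rows 3.2
(530, -324, 200) shift [-0.4573  0.0354  0.    ] turn [0. 0. 0.] rows 11.0
(530, -324, 71) shift [ 0.    -0.     0.129] turn [0. 0. 0.] rows 3.1
```

Call:
send_rows(
  targets=[0, 0, -0.04, 0, 0, 0, -1, 0, 0, -0.08, 0, 0, 0, -1, 0, 0, -0.12, 0, 0, 0, -1, 0, 0, -0.145, 0, 0, 0, -1, -0.03, 0.002, -0.145, 0, 0, 0, -1, -0.06, 0.004, -0.145, 0, 0, 0, -1, -0.09, 0.007, -0.145, 0, 0, 0, -1, -0.12, 0.009, -0.145, 0, 0, 0, -1, -0.15, 0.012, -0.145, 0, 0, 0, -1, -0.18, 0.014, -0.145, 0, 0, 0, -1, -0.21, 0.016, -0.145, 0, 0, 0, -1, -0.24, 0.018, -0.145, 0, 0, 0, -1],
)

```text
clock: 19.03
eef_pos: [489.9, -112.2, 211.9]
tcp_rot: [3.141, 0.0, 1.67]
contact_force: [-0.2, 0.3, -5.1]
opening: 0.682
grasp_force: 59.2
```

Call:
send_rows(
  targets=[-0.03, 0.003, 0, 0, 0, 0, -1, -0.06, 0.005, 0, 0, 0, 0, -1, -0.09, 0.007, 0, 0, 0, 0, -1, -0.12, 0.01, 0, 0, 0, 0, -1, -0.15, 0.013, 0, 0, 0, 0, -1, -0.18, 0.015, 0, 0, 0, 0, -1, -0.2, 0.017, 0, 0, 0, 0, -1, -0.217, 0.017, 0, 0, 0, 0, -1, -0.217, 0.017, 0.03, 0, 0, 0, -1, -0.217, 0.017, 0.06, 0, 0, 0, -1, -0.217, 0.017, 0.09, 0, 0, 0, -1, -0.217, 0.017, 0.11, 0, 0, 0, -1],
)

```text
clock: 20.03
eef_pos: [527.0, -324.1, 98.9]
tcp_rot: [-3.14, -0.002, 1.67]
contact_force: [-1.0, -0.1, -5.5]
opening: 0.683
grasp_force: 59.0
```

Call:
send_rows(
  targets=[0, 0, 0.01, 0, 0, 0, -1, 0, 0, 0.02, 0, 0, 0, -1, 0, 0, 0.02, 0, 0, 0, -1, 0, 0, 0.02, 0, 0, 0, -1],
)

```text
clock: 20.37
eef_pos: [528.8, -325.0, 82.0]
tcp_rot: [3.141, 0.0, 1.67]
contact_force: [-0.3, 0.6, -4.1]
opening: 0.686
grasp_force: 59.0
```

Target z is about 71–72.

Call:
send_rows(
  targets=[0, 0, 0.005, 0, 0, 0, -1, 0, 0, 0.009, 0, 0, 0, -1, 0, 0, 0.01, 0, 0, 0, -1, 0, 0, 0.011, 0, 0, 0, -1, 0, 0, 0.011, 0, 0, 0, -1],
)

```text
clock: 20.78
eef_pos: [529.0, -325.5, 72.0]
tcp_rot: [3.14, 0.001, 1.67]
contact_force: [-4.0, 0.6, 7.6]
opening: 0.683
grasp_force: 60.2
```

Call:
send_rows(
  targets=[0, 0, 0, 0, 0, 0, 0.95, 0, 0, 0, 0, 0, 0, 0.95, 0, 0, 0, 0, 0, 0, 1, 0, 0, -0.04, 0, 0, 0, 1, 0, 0, -0.13, 0, 0, 0, 1, 0, 0, -0.13, 0, 0, 0, 1, 0, 0, -0.13, 0, 0, 0, 1, -0.1, -0.2, -0.13, 0, 0, 0, 1, -0.1, -0.2, -0.13, 0, 0, 0, 1, -0.1, -0.2, -0.13, 0, 0, 0, 1, -0.1, -0.2, -0.13, 0, 0, 0, 1, -0.1, -0.2, -0.13, 0, 0, 0, 1],
)

```text
clock: 21.78
eef_pos: [350.7, -436.8, 200.5]
tcp_rot: [3.141, 0.001, 1.67]
contact_force: [-1.0, -0.2, 0.3]
opening: 0.998
grasp_force: 0.0
```

```bash
python3 - <<'E'
from h import *
plan([])
f=grab('top'); s=grab('scene')
print('handle',blobs(f,(0,110,20),(14,255,255),(250,185,310,220),115,10),blobs(s,(0,110,20),(14,255,255),(212,160,265,215),115,10))
print('tile',blobs(f,(0,0,0),(179,140,70),(240,175,315,230),5))
print('jar',blobs(f,(15,120,100),(35,255,255),(325,160,380,220),116), blobs(s,(15,120,100),(35,255,255),(130,150,190,215),116))
print('boxtop',blobs(f,(0,90,20),(14,255,255),(130,145,215,220),82))
print('box scene',[ray(s,310+(u-360)/4,160+v/4,82).tolist() for u,v in[(420,92),(608,92),(635,210),(432,210)]])
cv2.imwrite('pics/b6.png',np.hstack([cv2.resize(f['color'][110:225,130:310],None,fx=3,fy=3,interpolation=cv2.INTER_CUBIC),cv2.resize(s['color'][150:265,205:280],None,fx=3,fy=3,interpolation=cv2.INTER_CUBIC)]))
E
```

```text
now [ 350.7 -436.8  200.5] [3.141e+00 1.000e-03 1.670e+00] op 1.0 t 21.8 F [-1.  -0.2  0.3]
handle [(102, (441.3, -51.1), (77.9, 21.3), 81.2)] [(144, (474.5, -45.2), (82.1, 71.4), 3.9)]
tile [(1313, (449.1, -48.2), (157.0, 127.0), 84.9)]
jar [(229, (528.8, -326.3), (61.6, 61.0), 65.5), (45, (532.0, -228.6), (16.9, 87.3), 89.8)] [(300, (599.3, -243.9), (89.6, 67.1), 2.5), (162, (531.0, -319.9), (54.7, 56.8), 0.6), (64, (583.6, -345.6), (52.3, 26.3), 19.0)]
boxtop [(1712, (528.9, 328.1), (143.3, 169.4), 0.2)]
box scene [[465.2, 258.6], [464.1, 417.2], [598.4, 415.0], [599.9, 255.0]]
```

View pics/b6.png

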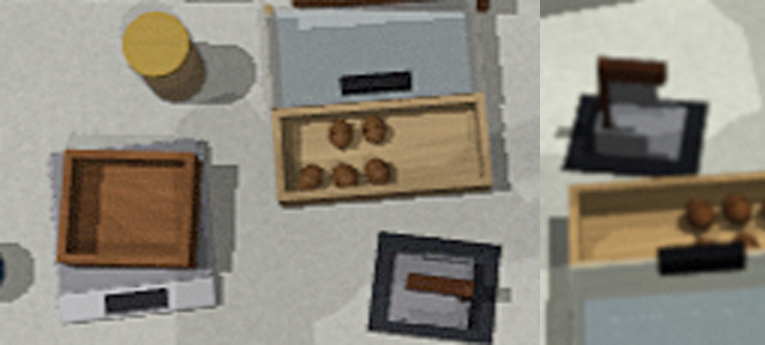

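Five walnuts: crop pixels (342,133), (374,129), (312,176), (345,175), (377,171); scoop still on the tile, mouth left; the jar is centred on the mat, the box on the scale. Next I compute the bin frame and nut coordinates.

```bash
python3 - <<'E'
from h import *
f=grab('top'); s=grab('scene')
for n,z,pts in[('rimouter',55,[(276,110),(484,95),(490,180),(279,196)]),('bar',91,[(340,78),(408,72),(411,90),(343,95)]),('nuts',26,[(342,133),(374,129),(312,176),(345,175),(377,171)])]:
    P=np.array([ray(f,130+u/3-.33,110+v/3-.33,z) for u,v in pts]); print(n,P.tolist(),P.mean(0))
    if n=='rimouter':
        e=P[0]-P[1]+P[3]-P[2]; yaw=np.arctan2(-e[0],e[1]); print('yaw',yaw); C=P.mean(0)
        C=(np.array([619,22.])+C)/2
    if n=='nuts':
        c,sn=np.cos(yaw),np.sin(yaw); print('nuts bin',((P-C)@np.array([[c,-sn],[sn,c]])).round(0).tolist(),C)
print(blobs(f,(10,60,60),(30,255,255),(210,130,300,185),55,20))
for side in [(205,200,315,240)]: print(blobs(s,(10,60,60),(30,255,255),(205,190,320,245),55,20))
plan([(441,-51,190,1.41),(441,-51,82,1.41)])
E
```

```text
rimouter [[662.9, 157.6], [688.8, -104.2], [579.8, -113.1], [553.0, 149.2]] [621.125  22.375]
yaw 0.10021647343112748
bar [[696.0, 76.1], [705.7, -7.4], [682.9, -11.6], [674.6, 71.7]] [689.8  32.2]
nuts [[642.1, 75.0], [648.4, 34.1], [584.9, 111.5], [587.3, 69.4], [593.5, 28.7]] [611.24  63.74]
nuts bin [[27.0, 50.0], [29.0, 9.0], [-26.0, 92.0], [-28.0, 50.0], [-26.0, 9.0]] [620.0625  22.1875]
[(2315, (615.9, 23.3), (127.5, 270.1), 6.0)]
[(2150, (613.2, 25.5), (119.6, 272.8), 6.1)]
now [ 351.5 -436.8  200.4] [3.141 0.    1.667] op 1.0 t 22.0 F [ 1.   0.1 -0.2]
(441, -51, 190) shift [0.3754 0.1262 0.0104] turn [0.001 0.    0.257] rows 9.5
(441, -51, 82) shift [-0.    -0.     0.108] turn [0. 0. 0.] rows 2.6
```

```bash
python3 - <<'E'
from h import *
f=grab('top'); s=grab('scene')
print('bar',blobs(f,(0,0,0),(179,255,50),(235,125,280,150),91,20),blobs(s,(0,0,0),(179,255,50),(235,195,280,220),91,20))
f0=dict(f); f0['color']=cv2.imread('pics/top0.png'); s0=dict(s); s0['color']=cv2.imread('pics/scene0.png')
print('bar0',blobs(f0,(0,0,0),(179,255,50),(235,155,280,175),91,20),blobs(s0,(0,0,0),(179,255,50),(235,195,280,220),91,20))
E
```

```text
bar [(125, (691.4, 31.8), (22.8, 85.0), 5.8)] [(164, (561.8, -5.6), (59.1, 76.7), 3.0)]
bar0 [(126, (584.9, 20.8), (22.4, 85.8), 6.0)] [(358, (574.8, 10.2), (86.1, 107.8), 6.0)]
```

The cover has slid back about 6 mm on release. I'll push it to its stop with shut fingers.

```bash
python3 - <<'E'
from h import *
plan([(640,26,190,1.67),(640,26,75,1.67)])
E
```

```text
now [ 353.  -435.8  200.3] [3.141 0.    1.67 ] op 1.0 t 22.1 F [-0.5  0.6  0.3]
(640, 26, 190) shift [0.4311 0.3313 0.0105] turn [ 0.001  0.    -0.   ] rows 13.0
(640, 26, 75) shift [ 0.    -0.     0.115] turn [0. 0. 0.] rows 2.8
```

Call:
send_rows(
  targets=[0.2, 0.155, 0, 0, 0, 0, -1, 0.2, 0.155, 0, 0, 0, 0, -1, 0.2, 0.155, 0, 0, 0, 0, -1, 0.2, 0.155, 0, 0, 0, 0, -1, 0.2, 0.155, 0, 0, 0, 0, -1, 0.2, 0.155, 0, 0, 0, 0, -1, 0.431, 0.331, 0, 0, 0, 0, -1, 0.431, 0.331, 0, 0, 0, 0, -1, 0.431, 0.331, 0, 0, 0, 0, -1, 0.431, 0.331, 0, 0, 0, 0, -1, 0.431, 0.331, 0, 0, 0, 0, -1, 0.431, 0.331, 0, 0, 0, 0, -1],
)

```text
clock: 23.08
eef_pos: [617.3, -7.3, 200.3]
tcp_rot: [3.141, -0.0, 1.673]
contact_force: [1.1, -0.3, 0.6]
opening: 0.003
grasp_force: 0.0
```

Call:
send_rows(
  targets=[0, 0, 0, 0, 0, 0, -1, 0, 0, 0, 0, 0, 0, -1, 0, 0, 0.05, 0, 0, 0, -1, 0, 0, 0.1, 0, 0, 0, -1, 0, 0, 0.12, 0, 0, 0, -1, 0, 0, 0.12, 0, 0, 0, -1, 0, 0, 0.12, 0, 0, 0, -1],
)

```text
clock: 23.67
eef_pos: [614.4, -11.4, 79.0]
tcp_rot: [-3.137, -0.0, 1.67]
contact_force: [0.2, -0.4, 0.7]
opening: -0.001
grasp_force: 0.0
```

Call:
send_rows(
  targets=[0.035, 0.02, 0, 0, 0, 0, -1, 0.035, 0.04, 0, 0, 0, 0, -1, 0.035, 0.05, 0, 0, 0, 0, -1, 0.035, 0.055, 0, 0, 0, 0, -1, 0.035, 0.06, 0, 0, 0, 0, -1, 0.035, 0.062, 0, 0, 0, 0, -1, 0.035, 0.064, 0, 0, 0, 0, -1],
)

```text
clock: 24.25
eef_pos: [675.5, 28.9, 81.0]
tcp_rot: [-3.14, 0.0, 1.669]
contact_force: [-9.6, -1.3, 12.1]
opening: -0.0
grasp_force: 6.8
```

Call:
send_rows(
  targets=[0, 0.003, 0, 0, 0, 0, -1, 0, 0.006, 0, 0, 0, 0, -1, 0, 0.006, 0, 0, 0, 0, -1],
)

```text
clock: 24.5
eef_pos: [676.0, 29.0, 80.8]
tcp_rot: [-3.128, -0.0, 1.669]
contact_force: [-25.5, -3.4, 24.6]
opening: -0.003
grasp_force: 16.6
```

Call:
send_rows(
  targets=[0, -0.02, 0, 0, 0, 0, -1, 0, -0.04, 0, 0, 0, 0, -1, 0, -0.04, -0.1, 0, 0, 0, -1, 0, -0.04, -0.12, 0, 0, 0, 0.2, 0, -0.04, -0.12, 0, 0, 0, 1, -0.1, -0.23, -0.12, 0, 0, 0, 1, -0.1, -0.23, -0.12, 0, 0, 0, 1, -0.1, -0.23, -0.12, 0, 0, 0, 1, -0.1, -0.23, -0.12, 0, 0, 0, 1, -0.1, -0.23, -0.12, 0, 0, 0, 1, -0.1, -0.23, -0.12, 0, 0, 0, 1, -0.1, -0.23, -0.12, 0, 0, 0, 1],
)

```text
clock: 25.5
eef_pos: [460.8, -93.2, 200.4]
tcp_rot: [-3.141, 0.0, 1.667]
contact_force: [0.5, -0.2, 1.0]
opening: 1.005
grasp_force: 0.0
```

```bash
python3 - <<'E'
from h import *
plan([(441,-51,190,1.41),(441,-51,82,1.41)])
f=grab('top'); s=grab('scene')
print('bar',blobs(f,(0,0,0),(179,255,50),(225,125,290,150),91,20))
print('handle',blobs(f,(0,110,20),(14,255,255),(250,185,310,220),115,10))
E
```

```text
now [460.8 -93.2 200.4] [-3.141  0.     1.667] op 1.0 t 25.5 F [ 0.5 -0.2  1. ]
(441, -51, 190) shift [ 0.0439 -0.0156  0.0104] turn [-0.001  0.     0.257] rows 2.1
(441, -51, 82) shift [-0.    -0.     0.108] turn [0. 0. 0.] rows 2.6
bar [(126, (695.6, 32.2), (22.7, 84.9), 5.7)]
handle [(38, (437.6, -76.4), (21.9, 26.4), 0.0), (19, (445.4, -20.7), (16.7, 17.0), 81.4)]
```

Call:
send_rows(
  targets=[0.044, -0.016, 0.01, 0, 0, 0.257, 1, 0.044, -0.016, 0.01, 0, 0, 0.257, 1, 0.044, -0.016, 0.01, 0, 0, 0.257, 1, 0.044, -0.016, 0.01, 0, 0, 0.257, 1, 0.044, -0.016, 0.05, 0, 0, 0.257, 1, 0.044, -0.016, 0.09, 0, 0, 0.257, 1, 0.044, -0.016, 0.119, 0, 0, 0.257, 1, 0.044, -0.016, 0.119, 0, 0, 0.257, 1, 0.044, -0.016, 0.119, 0, 0, 0.257, 1],
)

```text
clock: 26.35
eef_pos: [443.2, -49.9, 80.6]
tcp_rot: [-3.139, 0.0, 1.415]
contact_force: [0.9, -0.8, -0.4]
opening: 0.999
grasp_force: 0.0
```

Call:
send_rows(
  targets=[0, 0, 0, 0, 0, 0, -1, 0, 0, 0, 0, 0, 0, -1, 0, 0, 0, 0, 0, 0, -1, 0, 0, 0, 0, 0, 0, -1, 0, 0, 0, 0, 0, 0, -1, 0, 0, 0, 0, 0, 0, -1, 0, 0, 0, 0, 0, 0, -1, 0, 0, 0, 0, 0, 0, -1, 0, 0, 0, 0, 0, 0, -1],
  grip_force=120,
)

```text
clock: 27.1
eef_pos: [443.2, -49.7, 81.6]
tcp_rot: [3.141, -0.0, 1.413]
contact_force: [-2.2, 0.0, 7.2]
opening: 0.221
grasp_force: 117.9
```

```bash
python3 - <<'E'
from h import *
plan([])
s=grab('scene'); f=grab('top')
cv2.imwrite('pics/g7.png',np.hstack([cv2.resize(x,None,fx=4,fy=4,interpolation=cv2.INTER_CUBIC) for x in(f['color'][150:240,215:310],s['color'][140:230,195:290])]))
E
```

```text
now [443.2 -49.7  81.6] [ 3.141 -0.     1.413] op 0.22 t 27.1 F [-2.2  0.   7.2]
```

View pics/g7.png

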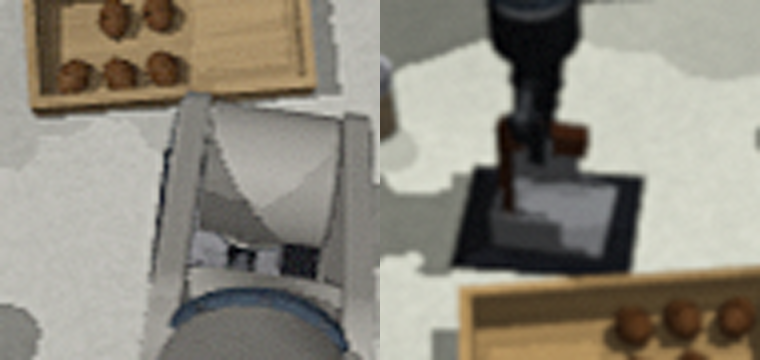

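Scoop is gripped square on the handle. Lifting and moving above the empty end of the bin, with a tilt trial in the air.

```bash
python3 - <<'E'
from h import *
plan([(443,-50,190,1.413),(626.3,-52.3,190,1.674)])
E
```

```text
now [443.2 -49.7  81.7] [3.141 0.    1.413] op 0.22 t 27.2 F [-2.7  0.1  7.2]
(443, -50, 190) shift [-3.000e-04 -1.000e-04 -1.083e-01] turn [ 0.  0. -0.] rows 2.6
(626.3, -52.3, 190) shift [0.0265 0.1814 0.    ] turn [ 0.     0.    -0.261] rows 4.4
```

Call:
send_rows(
  targets=[0, 0, -0.03, 0, 0, 0, -1, 0, 0, -0.07, 0, 0, 0, -1, 0, 0, -0.108, 0, 0, 0, -1, 0.003, 0.03, -0.108, 0, 0, -0.06, -1, 0.008, 0.06, -0.108, 0, 0, -0.12, -1, 0.014, 0.09, -0.108, 0, 0, -0.18, -1, 0.018, 0.12, -0.108, 0, 0, -0.22, -1, 0.023, 0.15, -0.108, 0, 0, -0.261, -1, 0.026, 0.17, -0.108, 0, 0, -0.261, -1, 0.026, 0.181, -0.108, 0, 0, -0.261, -1, 0.026, 0.181, -0.108, 0, 0, -0.261, -1, 0.026, 0.181, -0.108, 0, 0, -0.261, -1],
)

```text
clock: 28.2
eef_pos: [625.0, -52.6, 188.5]
tcp_rot: [-3.14, -0.0, 1.674]
contact_force: [-0.1, 0.4, -1.9]
opening: 0.216
grasp_force: 118.0
```

Call:
send_rows(
  targets=[0, 0, 0, 0, 0.1, 0, -1, 0, 0, 0, 0, 0.2, 0, -1, 0, 0, 0, 0, 0.3, 0, -1, 0, 0, 0, 0, 0.4, 0, -1, 0, 0, 0, 0, 0.4, 0, -1],
)

```text
clock: 28.62
eef_pos: [624.2, -54.6, 188.2]
tcp_rot: [-3.139, -0.405, 1.67]
contact_force: [-1.2, -0.8, -2.6]
opening: 0.217
grasp_force: 118.0
```

```bash
python3 - <<'E'
from h import *
print(r.sense()['qpos'].round(2)); plan([(626.3,-52.3,150,1.674)])
s=grab('scene','t8.png')
cv2.imwrite('pics/t8c.png',cv2.resize(s['color'][120:250,180:320],None,fx=4,fy=4,interpolation=cv2.INTER_CUBIC))
E
```

```text
[-0.29  0.48  1.6   0.39  1.25 -0.55]
now [624.2 -54.6 188.2] [-3.139 -0.405  1.67 ] op 0.22 t 28.6 F [-1.2 -0.8 -2.6]
(626.3, -52.3, 150) shift [-0.0131  0.0024  0.0359] turn [-0.002 -0.405 -0.004] rows 3.2
```

View pics/t8c.png

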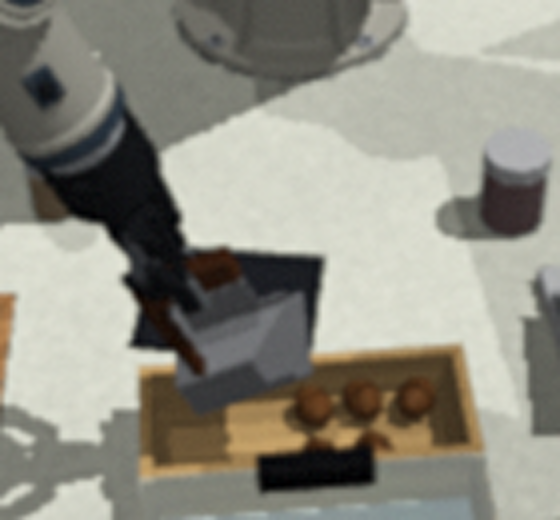

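Tilt works; the mouth rises. Levelling and descending into the bin's empty end.

Call:
send_rows(
  targets=[0.002, 0.002, 0, 0, -0.1, 0, -1, 0.002, 0.002, 0, 0, -0.2, 0, -1, 0.002, 0.002, 0, 0, -0.3, 0, -1, 0.002, 0.002, 0, 0, -0.403, 0, -1, 0.002, 0.002, 0, 0, -0.403, 0, -1, 0.002, 0.002, 0, 0, -0.403, 0, -1],
)

```text
clock: 29.17
eef_pos: [627.1, -48.1, 190.9]
tcp_rot: [3.141, 0.003, 1.678]
contact_force: [0.1, -1.0, -2.4]
opening: 0.215
grasp_force: 118.0
```

Call:
send_rows(
  targets=[0, 0, 0.02, 0, 0, 0, -1, 0, 0, 0.04, 0, 0, 0, -1, 0, 0, 0.06, 0, 0, 0, -1, 0, 0, 0.075, 0, 0, 0, -1, 0, 0, 0.085, 0, 0, 0, -1, 0, 0, 0.092, 0, 0, 0, -1, 0, 0, 0.095, 0, 0, 0, -1, 0, 0, 0.095, 0, 0, 0, -1],
)

```text
clock: 29.83
eef_pos: [627.6, -51.0, 94.8]
tcp_rot: [-3.141, 0.003, 1.673]
contact_force: [-0.1, 0.1, -1.2]
opening: 0.22
grasp_force: 118.1
```

```bash
python3 - <<'E'
from h import *
plan([(626.3,-52.3,87,1.674)])
f=grab('top'); s=grab('scene')
cv2.imwrite('pics/i9.png',np.hstack([cv2.resize(f['color'][125:190,210:305],None,fx=4,fy=4,interpolation=cv2.INTER_CUBIC),cv2.resize(s['color'][180:245,200:295],None,fx=4,fy=4,interpolation=cv2.INTER_CUBIC)]))
E
```

```text
now [627.6 -51.   94.8] [-3.141e+00  3.000e-03  1.673e+00] op 0.22 t 29.8 F [-0.1  0.1 -1.2]
(626.3, -52.3, 87) shift [-0.0011 -0.0015  0.0078] turn [-0.     0.003 -0.001] rows 0.2
```

View pics/i9.png

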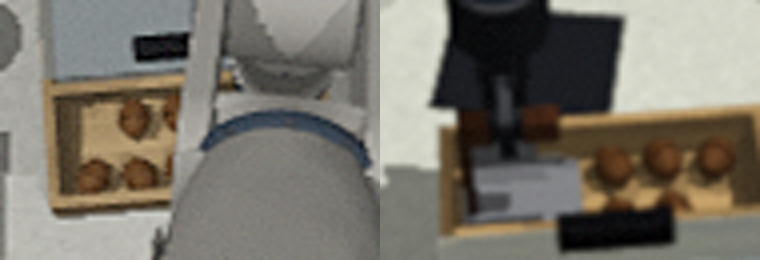

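The scoop is inside the bin's empty end with the nuts ahead of its lip (crop right, nuts at (613,162), (662,158), (716,157)).

Call:
send_rows(
  targets=[-0.001, -0.001, 0.004, 0, 0, 0, -1, -0.001, -0.001, 0.007, 0, 0, 0, -1, -0.001, -0.001, 0.008, 0, 0, 0, -1, -0.001, -0.001, 0.008, 0, 0, 0, -1],
)

```text
clock: 30.27
eef_pos: [626.8, -51.9, 87.0]
tcp_rot: [-3.141, 0.003, 1.674]
contact_force: [-0.9, -0.4, -1.5]
opening: 0.217
grasp_force: 118.1
```

Call:
send_rows(
  targets=[0.004, 0, 0.001, 0, 0, 0, -1, 0.012, 0, 0.001, 0, 0, 0, -1, 0.02, 0, 0.001, 0, 0, 0, -1, 0.028, 0, 0.001, 0, 0, 0, -1, 0.036, 0, 0.001, 0, 0, 0, -1, 0.044, 0, 0.001, 0, 0, 0, -1, 0.052, 0, 0.001, 0, 0, 0, -1, 0.06, 0, 0.001, 0, 0, 0, -1, 0.068, 0, 0.001, 0, 0, 0, -1, 0.076, 0, 0.001, 0, 0, 0, -1, 0.084, 0, 0.001, 0, 0, 0, -1, 0.09, 0, 0.001, 0, 0, 0, -1],
)

```text
clock: 31.27
eef_pos: [618.3, 38.5, 86.7]
tcp_rot: [3.14, 0.004, 1.675]
contact_force: [-0.5, -4.5, 8.0]
opening: 0.214
grasp_force: 119.4
```

Call:
send_rows(
  targets=[0.004, 0, 0, 0, 0, 0, -1, 0.008, 0, 0, 0, 0, 0, -1, 0.012, 0, 0, 0, 0, 0, -1, 0.016, 0, 0, 0, 0, 0, -1, 0.02, 0, 0, 0, 0, 0, -1, 0.024, 0, 0, 0, 0, 0, -1, 0.028, 0, 0, 0, 0, 0, -1, 0.031, 0, 0, 0, 0, 0, -1, 0.034, 0, 0, 0, 0, 0, -1, 0.037, 0, 0, 0, 0, 0, -1],
)

```text
clock: 32.1
eef_pos: [614.6, 74.7, 86.8]
tcp_rot: [3.14, 0.004, 1.674]
contact_force: [0.3, -5.7, 5.5]
opening: 0.214
grasp_force: 118.8
```

```bash
python3 - <<'E'
from h import *
C=np.array([618.5,23.3])
def nuts():
    for n in('top','scene'):
        f=grab(n); u0,v0,u1,v1=(212,130,300,190) if n=='top' else (205,180,310,245)
        print(n,[(b[0],b[1],b[2], ((np.array(b[1])-C)@np.array([[.9947,-.1028],[.1028,.9947]])).round(0).tolist()) for b in blobs(f,(0,110,30),(14,255,150),(u0,v0,u1,v1),26,15)])
nuts(); plan([])
s=grab('scene'); f=grab('top')
cv2.imwrite('pics/n10.png',np.hstack([cv2.resize(f['color'][125:190,210:305],None,fx=4,fy=4,interpolation=cv2.INTER_CUBIC),cv2.resize(s['color'][180:245,220:315],None,fx=4,fy=4,interpolation=cv2.INTER_CUBIC)]))
E
```

```text
top []
scene [(322, (598.7, 93.4), (67.9, 100.1), [-12.0, 72.0]), (49, (546.9, 51.4), (28.8, 37.7), [-68.0, 35.0]), (40, (539.7, 112.6), (21.5, 37.1), [-69.0, 97.0])]
now [614.5  75.2  86.6] [3.140e+00 3.000e-03 1.675e+00] op 0.22 t 32.2 F [ 0.1 -3.7  6.6]
```

View pics/n10.png

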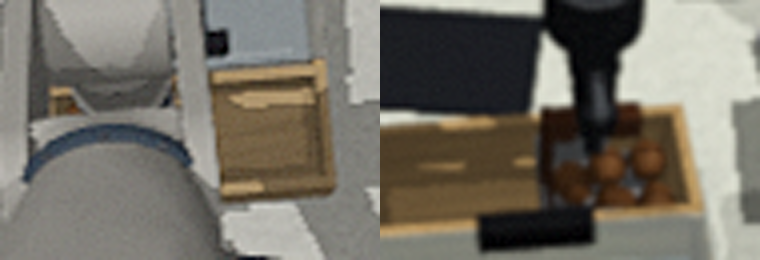

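All five nuts are now on or over the pan between it and the slanted end (right crop (570,185) to (655,190)). A last push, then I tilt back along the slope.

Call:
send_rows(
  targets=[0.003, 0, 0, 0, 0, 0, -1, 0.006, 0, 0, 0, 0, 0, -1, 0.006, 0, 0, 0, 0, 0, -1, 0.003, 0, -0.003, 0, 0.05, 0, -1, 0.001, 0, -0.005, 0, 0.1, 0, -1, -0.002, 0, -0.007, 0, 0.15, 0, -1, -0.004, 0, -0.009, 0, 0.2, 0, -1, -0.006, 0, -0.01, 0, 0.25, 0, -1, -0.008, 0, -0.012, 0, 0.3, 0, -1, -0.01, 0, -0.013, 0, 0.35, 0, -1, -0.012, 0, -0.014, 0, 0.4, 0, -1, -0.012, 0, -0.014, 0, 0.4, 0, -1],
)

```text
clock: 33.3
eef_pos: [614.6, 62.0, 98.8]
tcp_rot: [-3.14, -0.399, 1.672]
contact_force: [0.2, -0.6, -3.1]
opening: 0.214
grasp_force: 118.6
```

```bash
python3 - <<'E'
from h import *
T=R.from_euler('xyz',r.sense()['tcp_rot']); p=r.sense()['eef_pos']
plan([(p[0]+1,p[1]-6,p[2]+110,T)])
E
```

```text
now [614.6  62.   98.8] [-3.14  -0.399  1.672] op 0.21 t 33.3 F [ 0.2 -0.6 -3.1]
(np.float64(615.6188405679675), np.float64(55.985224430799384), np.float64(208.83860033278165)) shift [ 0.0372  0.0002 -0.1037] turn [0. 0. 0.] rows 2.6
```

Call:
send_rows(
  targets=[0.005, 0, -0.014, 0, 0, 0, -1, 0.01, 0, -0.028, 0, 0, 0, -1, 0.015, 0, -0.042, 0, 0, 0, -1, 0.02, 0, -0.056, 0, 0, 0, -1, 0.025, 0, -0.07, 0, 0, 0, -1, 0.03, 0, -0.084, 0, 0, 0, -1, 0.034, 0, -0.095, 0, 0, 0, -1, 0.037, 0, -0.104, 0, 0, 0, -1, 0.037, 0, -0.104, 0, 0, 0, -1],
)

```text
clock: 34.05
eef_pos: [616.9, 56.8, 213.1]
tcp_rot: [3.137, -0.396, 1.676]
contact_force: [0.9, 0.0, -1.6]
opening: 0.214
grasp_force: 118.6
```

```bash
python3 - <<'E'
from h import *
s=grab('scene'); 
plan([])
print('nutmask',blobs(s,(0,110,30),(14,255,150),(205,120,330,245),26,8))
cv2.imwrite('pics/l11.png',cv2.resize(s['color'][100:250,205:355],None,fx=4,fy=4,interpolation=cv2.INTER_CUBIC))
E
```

```text
now [616.3  56.8 211.5] [ 3.139 -0.396  1.675] op 0.21 t 34.1 F [ 0.3  0.2 -2.7]
nutmask [(347, (463.9, 94.1), (84.2, 138.6), 69.9), (297, (530.4, 258.5), (29.2, 194.6), 84.0), (69, (389.6, 78.7), (41.0, 40.1), 24.2), (26, (429.0, 14.1), (41.6, 24.6), 45.6)]
```

View pics/l11.png

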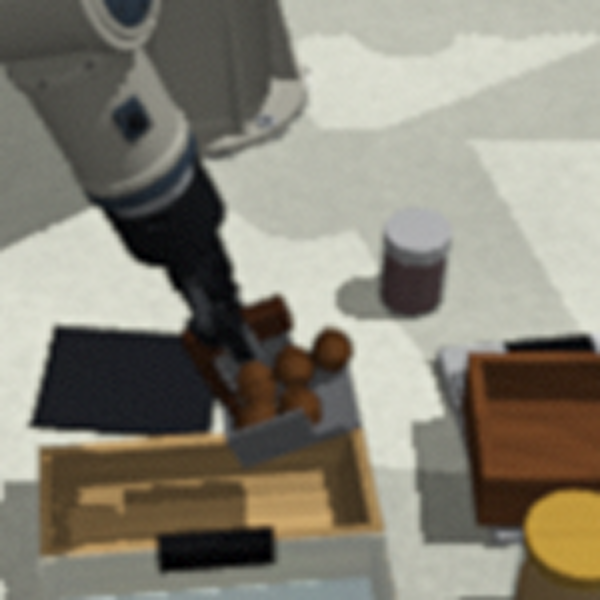

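All five nuts lie on the tilted scoop and the bin is empty. That was picture 14, so from here I measure numerically. Re-checking the box pose and planning the dump.

```bash
cat >> h.py <<'E'
def T(yaw,th): return R.from_euler('xyz',[np.pi,0,yaw])*R.from_rotvec([0,th,0])
def liprows(seq,p=None,Q=None):
    """seq of (lip xyz, yaw, tilt): print rows in tool frame of the start pose"""
    s=r.sense(); p=np.array(s['eef_pos']) if p is None else np.array(p,float); Q=Q or R.from_euler('xyz',s['tcp_rot'])
    for l,y,t in seq:
        q=np.array(l,float)-T(y,t).apply([54,0,76.6])
        print((Q.inv().apply(q-p)/1000).round(3).tolist(),(Q.inv()*T(y,t)).as_rotvec().round(3).tolist(),'tcp',q.round(0))
    return q,T(y,t)
E
python3 - <<'E'
from h import *
f=grab('top');s=grab('scene')
print('box',blobs(f,(0,90,20),(14,255,255),(130,130,225,230),82),blobs(s,(5,90,20),(14,255,255),(308,150,400,235),82))
plan([])
q,Q=liprows([((531,297,155),1.571,.4)])
n=12
liprows([((531,297,155-4.5*i),1.571,.4-.4*i/11) for i in range(1,12)],q,Q)
E
```

```text
box [(1700, (557.1, 316.4), (168.3, 144.2), 89.7)] [(1974, (578.7, 319.5), (168.5, 193.2), 89.9)]
now [615.3  56.7 209.6] [-3.141 -0.397  1.674] op 0.21 t 34.2 F [-0.1  0.2 -2.6]
[0.154, -0.067, 0.07] [-0.041, 0.003, 0.095] tcp [531. 217. 205.]
[0.001, 0.0, 0.002] [0.0, -0.036, 0.0] tcp [531. 219. 203.]
[0.002, -0.0, 0.005] [0.0, -0.073, 0.0] tcp [531. 221. 201.]
[0.003, 0.0, 0.007] [0.0, -0.109, -0.0] tcp [531. 223. 199.]
[0.005, -0.0, 0.01] [0.0, -0.145, -0.0] tcp [531. 225. 198.]
[0.006, -0.0, 0.012] [0.0, -0.182, 0.0] tcp [531. 228. 196.]
[0.007, -0.0, 0.015] [0.0, -0.218, 0.0] tcp [531. 230. 194.]
[0.009, -0.0, 0.018] [0.0, -0.255, -0.0] tcp [531. 232. 191.]
[0.01, -0.0, 0.021] [0.0, -0.291, -0.0] tcp [531. 235. 189.]
[0.012, -0.0, 0.024] [0.0, -0.327, -0.0] tcp [531. 238. 187.]
[0.013, 0.0, 0.027] [0.0, -0.364, -0.0] tcp [531. 240. 185.]
[0.015, -0.0, 0.031] [0.0, -0.4, -0.0] tcp [531. 243. 182.]
```

The box has been knocked by about (+28,−12) mm. I'll check the saved t=28.6 s picture to see whether step 1 was met before the knock.

```bash
python3 - <<'E'
from h import *
s=grab('scene')
print('now',blobs(s,(5,90,20),(14,255,255),(308,150,400,235),82)[:1])
s['color']=cv2.imread('pics/t8.png')
print('t8',blobs(s,(5,90,20),(14,255,255),(308,150,400,235),82)[:1])
E
```

```text
now [(1975, (578.7, 319.5), (193.0, 168.5), 0.0)]
t8 [(2046, (554.5, 330.5), (185.4, 169.5), 0.1)]
```

Step 1 was met before the knock. I'll dump into the box where it stands now, centre about (559,324), and recentre it afterwards.

```bash
python3 - <<'E'
from h import *
plan([])
q,Q=liprows([((559,287,155),1.571,.4)])
E
```

```text
now [615.1  56.6 209.1] [-3.14  -0.397  1.673] op 0.22 t 34.2 F [-0.3  0.6 -2.4]
[0.142, -0.04, 0.065] [-0.041, 0.003, 0.094] tcp [559. 207. 205.]
```

Call:
send_rows(
  targets=[0.012, -0.003, 0.005, 0, 0, 0, -1, 0.026, -0.007, 0.012, -0.008, 0, 0.02, -1, 0.04, -0.011, 0.018, -0.012, 0, 0.03, -1, 0.055, -0.015, 0.025, -0.017, 0, 0.04, -1, 0.07, -0.02, 0.032, -0.022, 0, 0.05, -1, 0.085, -0.024, 0.039, -0.026, 0, 0.06, -1, 0.1, -0.028, 0.046, -0.031, 0, 0.07, -1, 0.115, -0.032, 0.053, -0.035, 0, 0.08, -1, 0.128, -0.036, 0.059, -0.041, 0, 0.094, -1, 0.138, -0.039, 0.063, -0.041, 0, 0.094, -1, 0.142, -0.04, 0.065, -0.041, 0, 0.094, -1, 0.142, -0.04, 0.065, -0.041, 0, 0.094, -1],
)

```text
clock: 35.25
eef_pos: [559.1, 208.6, 204.5]
tcp_rot: [3.141, -0.397, 1.573]
contact_force: [-0.3, 0.0, -2.4]
opening: 0.215
grasp_force: 118.7
```

```bash
python3 - <<'E'
from h import *
plan([])
q,Q=liprows([((559,287,150),1.571,.4)])
q,Q=liprows([((559,287,155-4.5*i),1.571,.4-.05*i) for i in range(1,12)])
liprows([((559,287,103),1.571,-.15-.075*i) for i in range(1,12)],q,Q)
E
```

```text
now [559.1 208.6 204.5] [ 3.141 -0.397  1.573] op 0.21 t 35.2 F [-0.3  0.  -2.4]
[-0.003, -0.0, 0.004] [-0.0, 0.003, 0.002] tcp [559. 207. 200.]
[0.001, -0.0, 0.001] [-0.0, -0.047, 0.002] tcp [559. 210. 204.]
[0.003, -0.0, 0.003] [-0.0, -0.097, 0.002] tcp [559. 213. 203.]
[0.006, -0.0, 0.005] [-0.0, -0.147, 0.002] tcp [559. 216. 202.]
[0.008, -0.0, 0.007] [-0.0, -0.197, 0.002] tcp [559. 219. 201.]
[0.011, -0.0, 0.009] [0.0, -0.247, 0.002] tcp [559. 222. 200.]
[0.013, -0.0, 0.012] [0.0, -0.297, 0.002] tcp [559. 226. 199.]
[0.016, -0.0, 0.015] [0.0, -0.347, 0.002] tcp [559. 229. 197.]
[0.019, -0.0, 0.018] [0.0, -0.397, 0.002] tcp [559. 233. 196.]
[0.022, -0.0, 0.021] [0.0, -0.447, 0.002] tcp [559. 237. 194.]
[0.025, 0.0, 0.024] [0.0, -0.497, 0.002] tcp [559. 241. 192.]
[0.028, 0.0, 0.028] [0.0, -0.547, 0.002] tcp [559. 245. 189.]
[0.006, 0.0, -0.001] [0.0, -0.075, -0.0] tcp [559. 251. 190.]
[0.012, 0.0, -0.005] [0.0, -0.15, 0.0] tcp [559. 258. 192.]
[0.019, 0.0, -0.008] [-0.0, -0.225, 0.0] tcp [559. 265. 194.]
[0.025, -0.0, -0.01] [-0.0, -0.3, 0.0] tcp [559. 272. 195.]
[0.032, 0.0, -0.012] [-0.0, -0.375, 0.0] tcp [559. 279. 196.]
[0.039, 0.0, -0.013] [0.0, -0.45, 0.0] tcp [559. 286. 197.]
[0.046, 0.0, -0.014] [0.0, -0.525, -0.0] tcp [559. 293. 197.]
[0.053, 0.0, -0.015] [0.0, -0.6, -0.0] tcp [559. 300. 196.]
[0.06, 0.0, -0.014] [0.0, -0.675, 0.0] tcp [559. 307. 195.]
[0.067, -0.0, -0.014] [0.0, -0.75, 0.0] tcp [559. 313. 193.]
[0.074, 0.0, -0.013] [0.0, -0.825, 0.0] tcp [559. 320. 191.]
```

Call:
send_rows(
  targets=[0.001, 0, 0.001, 0, -0.047, 0, -1, 0.003, 0, 0.003, 0, -0.097, 0, -1, 0.006, 0, 0.005, 0, -0.147, 0, -1, 0.008, 0, 0.007, 0, -0.197, 0, -1, 0.011, 0, 0.009, 0, -0.247, 0, -1, 0.013, 0, 0.012, 0, -0.297, 0, -1, 0.016, 0, 0.015, 0, -0.347, 0, -1, 0.019, 0, 0.018, 0, -0.397, 0, -1, 0.022, 0, 0.021, 0, -0.447, 0, -1, 0.025, 0, 0.024, 0, -0.497, 0, -1, 0.028, 0, 0.028, 0, -0.547, 0, -1],
)

```text
clock: 36.17
eef_pos: [560.5, 244.0, 190.0]
tcp_rot: [3.14, 0.152, 1.57]
contact_force: [-0.6, -0.0, -1.8]
opening: 0.214
grasp_force: 118.7
```

Call:
send_rows(
  targets=[0.006, 0, -0.001, 0, -0.075, 0, -1, 0.012, 0, -0.005, 0, -0.15, 0, -1, 0.019, 0, -0.008, 0, -0.225, 0, -1, 0.025, 0, -0.01, 0, -0.3, 0, -1, 0.032, 0, -0.012, 0, -0.375, 0, -1, 0.039, 0, -0.013, 0, -0.45, 0, -1, 0.046, 0, -0.014, 0, -0.525, 0, -1, 0.053, 0, -0.015, 0, -0.6, 0, -1, 0.06, 0, -0.014, 0, -0.675, 0, -1, 0.067, 0, -0.014, 0, -0.75, 0, -1, 0.074, 0, -0.013, 0, -0.825, 0, -1, 0.074, 0, -0.013, 0, -0.825, 0, -1],
)

```text
clock: 37.17
eef_pos: [559.0, 320.6, 187.7]
tcp_rot: [-3.136, 0.98, 1.577]
contact_force: [-1.2, -1.3, -3.4]
opening: 0.218
grasp_force: 118.8
```

```bash
python3 - <<'E'
from h import *
plan([]); print(r.sense()['qpos'].round(2))
liprows([((559,287,160),1.571,-.9)])
E
```

```text
now [559.  320.6 187.7] [-3.136  0.98   1.577] op 0.22 t 37.2 F [-1.2 -1.3 -3.4]
[ 0.82  0.84  1.25 -0.62  1.83  0.91]
[-0.056, -0.0, -0.029] [-0.0, 0.08, 0.003] tcp [559. 313. 250.]
```

Call:
send_rows(
  targets=[0, 0, 0, 0, 0, 0, -1, 0, 0, 0, 0, 0, 0, -1, 0, 0, 0, 0, 0, 0, -1, -0.017, 0, -0.011, 0, 0, 0, -1, -0.033, 0, -0.022, 0, 0, 0, -1, -0.05, 0, -0.034, 0, 0, 0, -1, -0.05, 0, -0.034, 0, 0, 0, -1],
)

```text
clock: 37.75
eef_pos: [561.2, 320.4, 259.5]
tcp_rot: [3.127, 0.969, 1.558]
contact_force: [-0.1, 0.7, -0.8]
opening: 0.215
grasp_force: 118.9
```

```bash
python3 - <<'E'
from h import *
plan([(500,120,210,1.5)])
E
```

```text
now [561.2 320.4 259.5] [3.127 0.969 1.558] op 0.22 t 37.8 F [-0.1  0.7 -0.8]
(500, 120, 210) shift [-0.073  -0.0616  0.1929] turn [0.042 0.969 0.061] rows 7.8
```

Call:
send_rows(
  targets=[-0.073, -0.061, 0.193, 0.02, 0.969, 0.02, -1, -0.073, -0.061, 0.193, 0.02, 0.969, 0.02, -1, -0.073, -0.061, 0.193, 0.02, 0.969, 0.02, -1, -0.073, -0.061, 0.193, 0.02, 0.969, 0.02, -1, -0.073, -0.061, 0.193, 0.02, 0.969, 0.02, -1, -0.073, -0.061, 0.193, 0.02, 0.969, 0.02, -1, -0.073, -0.061, 0.193, 0.02, 0.969, 0.02, -1, -0.073, -0.061, 0.193, 0.02, 0.969, 0.02, -1, -0.073, -0.061, 0.193, 0.02, 0.969, 0.02, -1, -0.073, -0.061, 0.193, 0.02, 0.969, 0.02, -1, -0.073, -0.061, 0.193, 0.02, 0.969, 0.02, -1],
)

```text
clock: 38.67
eef_pos: [499.1, 118.6, 204.8]
tcp_rot: [-3.136, 0.008, 1.545]
contact_force: [-0.5, 0.5, -1.2]
opening: 0.215
grasp_force: 118.9
```

```bash
python3 - <<'E'
from h import *
plan([(447,-56,200,1.48),(447,-56,82,1.48)])
f=grab('top','d1.png'); s=grab('scene','d2.png')
print('box',blobs(f,(0,90,20),(14,255,255),(130,130,225,230),82)[:1],blobs(s,(5,90,20),(14,255,255),(308,150,400,235),82)[:1])
# nut circles: Hough on box area & bin area
for n,im,roi in(('top',f,(135,140,215,210)),('scene',s,(310,155,400,240)),('topbin',f,(215,135,300,185))):
    u0,v0,u1,v1=roi; g=cv2.cvtColor(cv2.resize(im['color'][v0:v1,u0:u1],None,fx=4,fy=4,interpolation=cv2.INTER_CUBIC),cv2.COLOR_BGR2GRAY)
    c=cv2.HoughCircles(g,cv2.HOUGH_GRADIENT,1,22,param1=80,param2=17,minRadius=14,maxRadius=26)
    print(n,[] if c is None else [(ray(im,u0+x/4,v0+y/4,48).tolist(),round(float(rr),0)) for x,y,rr in c[0]])
E
```

```text
now [499.1 118.6 204.8] [-3.136  0.008  1.545] op 0.21 t 38.7 F [-0.5  0.5 -1.2]
(447, -56, 200) shift [-0.1758 -0.0475  0.0066] turn [-0.005  0.008  0.065] rows 4.4
(447, -56, 82) shift [ 0.    -0.     0.118] turn [0. 0. 0.] rows 2.8
box [(1007, (556.7, 347.1), (142.8, 107.7), 0.1)] [(1980, (578.6, 319.8), (193.0, 169.1), 0.1)]
top []
scene []
topbin [([620.0, 111.3], 16.0)]
```

Call:
send_rows(
  targets=[-0.176, -0.048, 0, -0.005, 0.008, 0.065, -1, -0.176, -0.048, 0, -0.005, 0.008, 0.065, -1, -0.176, -0.048, 0, -0.005, 0.008, 0.065, -1, -0.176, -0.048, 0, -0.005, 0.008, 0.065, -1, -0.176, -0.048, 0, -0.005, 0.008, 0.065, -1, -0.176, -0.048, 0, -0.005, 0.008, 0.065, -1, -0.176, -0.048, 0.03, -0.005, 0.008, 0.065, -1, -0.176, -0.048, 0.06, -0.005, 0.008, 0.065, -1, -0.176, -0.048, 0.085, -0.005, 0.008, 0.065, -1, -0.176, -0.048, 0.105, -0.005, 0.008, 0.065, -1, -0.176, -0.048, 0.115, -0.005, 0.008, 0.065, -1, -0.176, -0.048, 0.115, -0.005, 0.008, 0.065, -1],
)

```text
clock: 39.77
eef_pos: [444.6, -55.3, 88.5]
tcp_rot: [-3.136, -0.002, 1.482]
contact_force: [-0.6, 0.5, -2.0]
opening: 0.219
grasp_force: 118.8
```

```bash
python3 - <<'E'
from h import *
plan([(447,-56,82,1.48)])
f=grab('top'); print('tile',blobs(f,(0,0,0),(179,140,70),(240,175,315,230),5))
E
```

```text
now [444.6 -55.3  88.5] [-3.136e+00 -2.000e-03  1.482e+00] op 0.22 t 39.8 F [-0.6  0.5 -2. ]
(447, -56, 82) shift [-0.0005  0.0025  0.0065] turn [-0.006 -0.002  0.002] rows 0.2
tile [(67, (455.4, 24.2), (11.7, 125.2), 85.0), (63, (417.6, -109.9), (29.2, 36.2), 87.0), (33, (376.9, -110.2), (78.7, 14.5), 69.4)]
```

Call:
send_rows(
  targets=[0, 0.002, 0.003, -0.005, -0.002, 0, -1, 0, 0.002, 0.005, -0.005, -0.002, 0, -1, 0, 0.002, 0.006, -0.005, -0.002, 0, -1, 0, 0.002, 0.007, -0.005, -0.002, 0, -1, 0, 0.002, 0.007, -0.005, -0.002, 0, -1],
)

```text
clock: 40.23
eef_pos: [447.9, -56.9, 83.9]
tcp_rot: [3.137, 0.0, 1.48]
contact_force: [-1.5, 1.1, -1.4]
opening: 0.219
grasp_force: 118.8
```

Call:
send_rows(
  targets=[0, 0, 0.001, 0, 0, 0, -1, 0, 0, 0.002, 0, 0, 0, -1, 0, 0, 0.003, 0, 0, 0, -1, 0, 0, 0.003, 0, 0, 0, -1],
)

```text
clock: 40.57
eef_pos: [447.7, -56.9, 81.5]
tcp_rot: [3.138, 0.0, 1.48]
contact_force: [-5.7, 1.5, 16.3]
opening: 0.217
grasp_force: 121.3
```

Call:
send_rows(
  targets=[0, 0, -0.001, 0, 0, 0, -1, 0, 0, -0.001, 0, 0, 0, 0.3, 0, 0, -0.001, 0, 0, 0, 1, 0, 0, -0.001, 0, 0, 0, 1, 0, 0, -0.001, 0, 0, 0, 1, 0, 0, -0.001, 0, 0, 0, 1, 0, 0, -0.06, 0, 0, 0, 1, 0, 0, -0.12, 0, 0, 0, 1, -0.15, -0.1, -0.12, 0, 0, 0, 1, -0.15, -0.1, -0.12, 0, 0, 0, 1, -0.15, -0.1, -0.12, 0, 0, 0, 1, -0.15, -0.1, -0.12, 0, 0, 0, 1],
)

```text
clock: 41.57
eef_pos: [343.4, -184.8, 197.5]
tcp_rot: [3.137, 0.001, 1.482]
contact_force: [0.2, -0.5, -0.2]
opening: 0.998
grasp_force: 0.0
```

```bash
python3 - <<'E'
from h import *
plan([])
f=grab('top','e1.png'); s=grab('scene','e2.png')
print('box',blobs(f,(0,90,20),(14,255,255),(130,130,225,230),82)[:2],blobs(s,(5,90,20),(14,255,255),(308,150,400,235),82)[:1])
print('handle',blobs(f,(0,110,20),(14,255,255),(250,185,310,220),115,10))
b0=cv2.imread('pics/b6.png')
# brown blobs anywhere on counter / bin
print('brown',blobs(f,(0,90,20),(14,255,140),(60,130,330,260),16,8))
im=f['color'][140:215,140:220]; g=cv2.cvtColor(im,cv2.COLOR_BGR2HSV)
for v in range(0,75,2): print(''.join('%3d'%(g[v,u,2]//3) for u in range(0,78,2)))
E
```

```text
now [ 343.4 -184.8  197.5] [3.137e+00 1.000e-03 1.482e+00] op 1.0 t 41.6 F [ 0.2 -0.5 -0.2]
box [(1693, (556.5, 316.8), (144.4, 168.6), 0.5)] [(1981, (578.5, 319.8), (192.5, 169.5), 0.4)]
handle [(105, (446.2, -58.2), (77.9, 22.5), 85.5)]
brown [(1693, (568.3, 333.2), (151.9, 177.3), 0.5), (112, (455.5, -63.2), (85.2, 26.1), 85.9)]
 61 61 60 61 60 59 60 60 60 60 60 59 59 61 59 60 61 60 60 59 52 27 26 27 25 24 27 26 32 41 40 41 41 41 41 41 41 62 61
 61 62 59 61 61 61 60 61 60 60 59 61 60 59 60 59 58 58 58 59 60 50 24 27 26 26 26 36 41 42 41 41 41 41 39 44 62 61 60
 61 60 61 60 60 61 60 61 60 60 61 59 60 61 60 58 59 60 59 59 60 61 62 53 41 42 46 45 45 45 45 43 46 46 62 62 59 59 59
 60 61 61 61 60 62 61 62 61 60 61 59 61 60 60 60 60 60 60 59 59 61 60 60 59 60 60 61 61 61 60 61 59 62 59 59 61 60 60
 61 60 61 61 61 62 61 60 54 53 55 54 52 54 53 53 54 52 52 54 52 54 54 53 53 52 54 52 59 60 60 60 59 59 59 60 62 61 60
 60 60 62 59 59 60 61 60 56 55 55 55 56 56 56 55 55 55 54 56 54 55 55 53 53 52 54 55 54 60 59 61 61 61 60 59 60 60 60
 61 60 62 61 62 61 61 55 44 46 47 46 47 50 51 48 49 50 50 
[... 3017 characters left out ...]
62 61 56 42 42 41 42 42 41 43 42 41 41 43 41 39 40 48 42 38 47 54 58 58 58 56 56 56 54 29 48 57 57 56 56 55 56
 64 61 61 60 56 45 41 39 39 38 50 43 46 46 54 60 59 59 59 55 33 28 10 50 56 55 57 55 56 55 53 31 48 57 55 57 57 57 57
 61 61 60 61 57 49 59 59 58 59 57 57 51 17  6  8  9 11 11 12 13 14  9 47 56 55 55 56 55 56 56 27 45 55 55 55 56 56 56
 59 60 62 62 61 56 57 57 57 56 56 57 50 11 16 15 12 14 14 14 16 16 12 46 56 55 56 57 56 56 57 26 46 58 56 56 57 57 54
 59 62 61 60 57 58 56 57 57 56 57 56 51 10 14 13 12 11  7 10 20 21 28 44 56 53 48 45 44 38 31 52 58 55 55 54 55 56 57
 60 58 60 61 61 59 57 57 57 57 56 57 54 23 28 29 30 44 54 51 42 37 34 34 58 58 58 58 57 56 54 56 55 55 56 55 57 56 56
```

The scoop is centred on the tile ((447,−50)), no brown blobs remain on the counter or in the bin, and the box shows nut-sized dark spots inside. Now I recentre the box by its front wall: shift it by about (−28,+12) mm.

```bash
python3 - <<'E'
from h import *
plan([(430,100,200,1.571),(494,322,170,1.571),(494,322,58,1.571)])
E
```

```text
now [ 341.9 -187.7  197.9] [3.137e+00 2.000e-03 1.475e+00] op 1.0 t 41.7 F [0.8 0.2 0.7]
(430, 100, 200) shift [ 0.2948  0.0601 -0.0024] turn [ 0.004  0.002 -0.096] rows 7.2
(494, 322, 170) shift [0.222 0.064 0.03 ] turn [0. 0. 0.] rows 5.6
(494, 322, 58) shift [ 0.    -0.     0.112] turn [0. 0. 0.] rows 2.7
```

Call:
send_rows(
  targets=[0.295, 0.06, 0, 0, 0, -0.096, -0.18, 0.295, 0.06, 0, 0, 0, -0.096, -0.18, 0.295, 0.06, 0, 0, 0, -0.096, -0.18, 0.295, 0.06, 0, 0, 0, -0.096, -0.18, 0.295, 0.06, 0, 0, 0, -0.096, -0.18, 0.295, 0.06, 0, 0, 0, -0.096, -0.18, 0.295, 0.06, 0, 0, 0, -0.096, -0.18, 0.295, 0.06, 0, 0, 0, -0.096, -0.18, 0.295, 0.06, 0, 0, 0, -0.096, -0.18],
)

```text
clock: 42.42
eef_pos: [431.6, 107.4, 196.9]
tcp_rot: [3.138, 0.0, 1.581]
contact_force: [-0.1, -0.6, 0.7]
opening: 0.411
grasp_force: 0.0
```

Call:
send_rows(
  targets=[0.222, 0.064, 0.03, 0, 0, 0, -0.18, 0.222, 0.064, 0.03, 0, 0, 0, -0.18, 0.222, 0.064, 0.03, 0, 0, 0, -0.18, 0.222, 0.064, 0.03, 0, 0, 0, -0.18, 0.222, 0.064, 0.03, 0, 0, 0, -0.18, 0.222, 0.064, 0.03, 0, 0, 0, -0.18, 0.222, 0.064, 0.03, 0, 0, 0, -0.18, 0.222, 0.064, 0.03, 0, 0, 0, -0.18, 0.222, 0.064, 0.03, 0, 0, 0, -0.18],
)

```text
clock: 43.17
eef_pos: [493.4, 325.0, 166.7]
tcp_rot: [3.139, 0.002, 1.576]
contact_force: [0.7, -0.3, 0.2]
opening: 0.412
grasp_force: 0.0
```

```bash
python3 - <<'E'
from h import *
plan([(494,322,58,1.571)])
s=grab('scene'); print('box',blobs(s,(5,90,20),(14,255,255),(308,150,400,235),82)[:1])
E
```

```text
now [493.4 325.  166.7] [3.139e+00 2.000e-03 1.576e+00] op 0.41 t 43.2 F [ 0.7 -0.3  0.2]
(494, 322, 58) shift [-0.0028  0.0004  0.1087] turn [0.002 0.002 0.005] rows 2.6
box [(1973, (578.6, 319.5), (192.5, 169.3), 0.4)]
```

Call:
send_rows(
  targets=[-0.003, 0.001, 0.03, 0, 0, 0, -0.18, -0.003, 0.001, 0.06, 0, 0, 0, -0.18, -0.003, 0.001, 0.085, 0, 0, 0, -0.18, -0.003, 0.001, 0.1, 0, 0, 0, -0.18, -0.003, 0.001, 0.106, 0, 0, 0, -0.18, -0.003, 0.001, 0.106, 0, 0, 0, -0.18],
)

```text
clock: 43.72
eef_pos: [494.6, 321.9, 60.3]
tcp_rot: [3.14, 0.002, 1.575]
contact_force: [-0.9, -0.8, -0.3]
opening: 0.411
grasp_force: 0.0
```

Call:
send_rows(
  targets=[0, 0, 0, 0, 0, 0, -1, 0, 0, 0, 0, 0, 0, -1, 0, 0, 0, 0, 0, 0, -1, 0, 0, 0, 0, 0, 0, -1, 0, 0, 0, 0, 0, 0, -1, 0, 0, 0, 0, 0, 0, -1],
  grip_force=80,
)

```text
clock: 44.22
eef_pos: [496.0, 323.7, 62.8]
tcp_rot: [3.136, -0.0, 1.576]
contact_force: [-1.2, -3.4, 7.2]
opening: 0.091
grasp_force: 79.3
```

Call:
send_rows(
  targets=[0, 0, -0.005, 0, 0, 0, -1, 0.003, -0.007, -0.006, 0, 0, 0, -1, 0.006, -0.014, -0.006, 0, 0, 0, -1, 0.009, -0.021, -0.006, 0, 0, 0, -1, 0.012, -0.028, -0.006, 0, 0, 0, -1, 0.012, -0.028, -0.006, 0, 0, 0, -1, 0.012, -0.028, -0.002, 0, 0, 0, -1, 0.012, -0.028, 0.001, 0, 0, 0, -1, 0.012, -0.028, 0.001, 0, 0, 0, -1],
)

```text
clock: 44.97
eef_pos: [467.1, 336.0, 62.8]
tcp_rot: [3.138, -0.0, 1.576]
contact_force: [-14.0, -4.3, 34.1]
opening: 0.088
grasp_force: 83.6
```

Call:
send_rows(
  targets=[0, 0, -0.003, 0, 0, 0, -1, 0, 0, -0.003, 0, 0, 0, -0.5, 0, 0, -0.003, 0, 0, 0, -0.18, 0, 0, -0.003, 0, 0, 0, -0.18, 0, 0, -0.003, 0, 0, 0, -0.18, 0, 0, -0.04, 0, 0, 0, -0.18, 0, 0, -0.08, 0, 0, 0, -0.18, 0, 0, -0.12, 0, 0, 0, -0.18, -0.03, 0, -0.14, 0, 0, 0, -0.18, -0.07, 0, -0.14, 0, 0, 0, -0.18, -0.11, 0, -0.14, 0, 0, 0, -0.18, -0.15, 0, -0.14, 0, 0, 0, -1],
)

```text
clock: 45.97
eef_pos: [467.6, 184.3, 200.6]
tcp_rot: [3.137, 0.0, 1.577]
contact_force: [0.1, -0.5, -1.1]
opening: 0.284
grasp_force: 0.0
```

```bash
python3 - <<'E'
from h import *
plan([(560,110,200,1.67),(745,37,200,1.67),(745,37,79,1.67)])
s=grab('scene'); f=grab('top'); print('box',blobs(s,(5,90,20),(14,255,255),(308,150,400,235),82)[:1],blobs(f,(0,90,20),(14,255,255),(130,130,225,230),82)[:1])
print('bar',blobs(f,(0,0,0),(179,255,50),(225,125,290,150),91,20))
print('brown',blobs(f,(0,90,20),(14,255,140),(60,130,330,260),16,8))
E
```

```text
now [467.6 184.3 200.6] [3.137 0.    1.577] op 0.28 t 46.0 F [ 0.1 -0.5 -1.1]
(560, 110, 200) shift [-0.0749  0.0919  0.001 ] turn [ 0.005  0.    -0.093] rows 2.8
(745, 37, 200) shift [-0.091   0.1769  0.    ] turn [0. 0. 0.] rows 4.8
(745, 37, 79) shift [ 0.    -0.     0.121] turn [0. 0. 0.] rows 2.9
box [(2045, (557.7, 331.3), (184.9, 169.9), 0.4)] [(186, (532.2, 374.4), (143.0, 78.0), 0.3)]
bar [(124, (695.9, 32.3), (22.9, 84.8), 5.9)]
brown [(186, (542.8, 393.8), (150.4, 82.1), 0.3), (114, (455.8, -62.7), (85.8, 26.8), 84.0), (14, (473.8, 297.7), (10.6, 31.4), 1.5)]
```

The box is back at about (534,337) and the cover bar is still at its stop. Now I shut the cover by pushing the bar from its far side with closed fingers.

Call:
send_rows(
  targets=[-0.15, 0.277, 0, 0, 0, -0.097, -1, -0.15, 0.277, 0, 0, 0, -0.097, -1, -0.15, 0.277, 0, 0, 0, -0.097, -1, -0.15, 0.277, 0, 0, 0, -0.097, -1, -0.15, 0.277, 0, 0, 0, -0.097, -1, -0.15, 0.277, 0, 0, 0, -0.097, -1, -0.15, 0.277, 0, 0, 0, -0.097, -1, -0.15, 0.277, 0, 0, 0, -0.097, -1, -0.15, 0.277, 0, 0, 0, -0.097, -1, -0.15, 0.277, 0, 0, 0, -0.097, -1, -0.15, 0.277, 0, 0, 0, -0.097, -1],
)

```text
clock: 46.98
eef_pos: [744.7, 37.7, 200.3]
tcp_rot: [3.14, 0.0, 1.673]
contact_force: [-0.0, -1.1, -0.2]
opening: -0.004
grasp_force: 0.0
```

```bash
python3 - <<'E'
from h import *
plan([(747,37,79,1.674)])
E
```

```text
now [744.7  37.7 200.3] [3.14  0.    1.673] op -0.0 t 47.0 F [-0.  -1.1 -0.2]
(747, 37, 79) shift [-0.0009  0.002   0.1213] turn [ 0.002  0.    -0.001] rows 2.9
```

Call:
send_rows(
  targets=[0, 0.002, 0.04, 0, 0, 0, -1, 0, 0.002, 0.08, 0, 0, 0, -1, 0, 0.002, 0.11, 0, 0, 0, -1, 0, 0.002, 0.121, 0, 0, 0, -1, 0, 0.002, 0.121, 0, 0, 0, -1, 0, -0.01, 0.121, 0, 0, 0, -1, 0, -0.02, 0.121, 0, 0, 0, -1, 0, -0.03, 0.121, 0, 0, 0, -1, 0, -0.04, 0.121, 0, 0, 0, -1, 0, -0.05, 0.121, 0, 0, 0, -1, 0, -0.06, 0.121, 0, 0, 0, -1, 0, -0.07, 0.121, 0, 0, 0, -1],
)

```text
clock: 47.98
eef_pos: [677.0, 30.2, 82.3]
tcp_rot: [3.134, 0.001, 1.674]
contact_force: [2.6, 0.2, 3.1]
opening: 0.0
grasp_force: 1.6
```

Call:
send_rows(
  targets=[0, -0.01, 0, 0, 0, 0, -1, 0, -0.02, 0, 0, 0, 0, -1, 0, -0.03, 0, 0, 0, 0, -1, 0, -0.04, 0, 0, 0, 0, -1, 0, -0.048, 0, 0, 0, 0, -1, 0, -0.055, 0, 0, 0, 0, -1, 0, -0.06, 0, 0, 0, 0, -1, 0, -0.065, 0, 0, 0, 0, -1, 0, -0.07, 0, 0, 0, 0, -1],
)

```text
clock: 48.73
eef_pos: [606.3, 22.6, 79.7]
tcp_rot: [3.138, 0.001, 1.673]
contact_force: [2.4, -1.1, 2.2]
opening: 0.004
grasp_force: 1.2
```

Call:
send_rows(
  targets=[0, -0.004, 0, 0, 0, 0, -1, 0, -0.008, 0, 0, 0, 0, -1, 0, -0.011, 0, 0, 0, 0, -1, 0, -0.013, 0, 0, 0, 0, -1, 0, -0.015, 0, 0, 0, 0, -1, 0, -0.015, 0, 0, 0, 0, -1],
)

```text
clock: 49.23
eef_pos: [595.6, 21.4, 80.7]
tcp_rot: [3.13, 0.001, 1.673]
contact_force: [13.6, 1.6, -2.5]
opening: 0.002
grasp_force: 5.4
```

Call:
send_rows(
  targets=[0, -0.003, 0, 0, 0, 0, -1, 0, -0.003, 0, 0, 0, 0, -1],
)

```text
clock: 49.4
eef_pos: [595.1, 21.3, 81.5]
tcp_rot: [3.124, 0.001, 1.673]
contact_force: [18.6, 1.7, -3.9]
opening: 0.001
grasp_force: 8.0
```

Call:
send_rows(
  targets=[0, 0.01, 0, 0, 0, 0, -1, 0, 0.03, 0, 0, 0, 0, -1, 0, 0.03, -0.05, 0, 0, 0, -1, 0, 0.03, -0.1, 0, 0, 0, -1, 0, 0.03, -0.15, 0, 0, 0, -1, 0, 0.03, -0.15, 0, 0, 0, -1, -0.2, -0.12, -0.15, 0, 0, 0, -1, -0.2, -0.12, -0.15, 0, 0, 0, -1, -0.2, -0.12, -0.15, 0, 0, 0, -1, -0.2, -0.12, -0.15, 0, 0, 0, -1, -0.2, -0.12, -0.15, 0, 0, 0, -1, -0.2, -0.12, -0.15, 0, 0, 0, -1],
)

```text
clock: 50.4
eef_pos: [487.0, -191.2, 228.9]
tcp_rot: [3.14, -0.0, 1.674]
contact_force: [0.6, -0.7, 0.2]
opening: 0.004
grasp_force: 0.0
```

Call:
send_rows(
  targets=[-0.16, -0.14, 0, 0, 0, 0, -1, -0.16, -0.14, 0, 0, 0, 0, -1, -0.16, -0.14, 0, 0, 0, 0, -1, -0.16, -0.14, 0, 0, 0, 0, -1, -0.16, -0.14, 0, 0, 0, 0, -1, -0.16, -0.14, 0, 0, 0, 0, -1, -0.16, -0.14, 0, 0, 0, 0, -1, -0.16, -0.14, 0, 0, 0, 0, -1, -0.16, -0.14, 0, 0, 0, 0, -1],
)

```text
clock: 51.15
eef_pos: [366.6, -362.6, 228.7]
tcp_rot: [3.138, -0.0, 1.674]
contact_force: [-0.1, -0.5, 0.4]
opening: -0.002
grasp_force: 0.0
```

```bash
python3 - <<'E'
from h import *
plan([])
f=grab('top','f1.png'); s=grab('scene','f2.png')
print('bar',blobs(f,(0,0,0),(179,255,50),(230,145,285,178),91,20))
print('box',blobs(f,(0,90,20),(14,255,255),(130,130,225,230),82)[:1],blobs(s,(5,90,20),(14,255,255),(308,150,400,235),82)[:1])
print('handle',blobs(f,(0,110,20),(14,255,255),(245,180,315,225),115,10))
print('jar',blobs(f,(15,120,100),(35,255,255),(325,160,380,220),116)[:1])
print('brown',blobs(f,(0,90,20),(14,255,140),(60,130,330,260),16,8))
g=cv2.cvtColor(f['color'],cv2.COLOR_BGR2HSV)
for v in range(154,196,2): print(''.join('%3d'%(g[v,u,2]//3) for u in range(148,202,2)))
E
```

```text
now [ 366.6 -362.6  228.7] [ 3.138 -0.     1.674] op -0.0 t 51.1 F [-0.1 -0.5  0.4]
bar [(123, (572.5, 19.6), (21.3, 85.5), 6.2)]
box [(1710, (532.2, 329.1), (143.6, 169.2), 0.1)] [(2040, (557.8, 331.2), (185.4, 170.0), 0.5)]
handle [(104, (445.9, -58.0), (77.9, 23.3), 85.5)]
jar [(231, (529.4, -326.1), (61.3, 61.0), 67.1)]
brown [(1710, (542.9, 346.1), (150.9, 177.9), 0.2), (111, (455.3, -63.0), (84.9, 26.0), 85.9)]
 61 61 53 52 54 54 53 53 54 54 54 53 54 54 53 53 54 54 56 55 55 53 54 54 54 61 60
 59 62 54 55 56 56 56 54 54 53 55 55 56 56 56 55 54 55 53 53 50 42 41 45 48 53 62
 61 61 52 55 55 56 57 56 55 52 55 55 44 42 41 48 42 43 39 38 40 39 40 40 30 31 54
 56 52 42 42 41 42 42 40 41 41 40 39 42 45 42 38 40 39 39 39 40 39 39 30 38 30 45
 45 43 44 13 16 16 13 16 16 14 13 16 15 11 13 21 20 19 21 18 19 20 39 27 30 28 46
 45 43 41 14 15 21 29 22 26 34 27 27 23 24 23 24 23 22 23 22 21 22 38 21 17 30 32
 45 43 41 15 16 36 37 32 19 28 26 29 21 18 36 38 40 38 35 36 37 36 38 21 22 29 33
 45 41 37 13 17 35 35 28 15 28 37 34 22 26 17 21 30 38 38 36 36 36 37 16 20 31 34
 46 42 37 14 18 22 26 2
[... 342 characters left out ...]
38 37 36 37 39 38 39 36 36 39 38 11 19 29 33
 56 44 31 18 22 36 31 24 20 26 45 44 37 37 37 37 34 36 35 36 37 39 37 11 19 28 33
 49 44 31 16 32 37 27 23 20 24 42 43 36 38 35 36 37 35 33 33 33 37 40 13 19 30 28
 55 45 24 15 21 33 25 17 23 27 39 31 28 34 36 38 38 37 38 37 37 38 36 14 22 29 31
 52 45 20 16 26 20 19 23 19 30 37 34 31 16 18 20 39 38 38 38 38 39 37 14 20 27 30
 53 44 17 16 27 27 34 30 19 18 29 37 26 26 13 22 31 38 38 38 39 39 37 14 21 29 29
 55 45 14 16 19 36 38 31 21 17 28 30 39 27 16 17 26 34 36 37 37 39 34 14 22 26 32
 53 43 13 13 20 27 27 18 16 19 18 26 26 23 13 19 29 34 35 33 34 39 34 11 22 24 30
 47 43 45 46 44 42 38 39 38 38 41 42 42 40 38 36 38 37 37 38 36 39 35 14 23 24 31
```

```bash
python3 -c "
from rig import r
print(r.sign_off())"
```

```text
the job is handed in; nothing more can be done
None
```

The job is handed in at 51 s, and the sign-off gave no verdict. My last camera measurements put all five walnuts in the box on the scale (found by dark spots and no strays, not a clean count), the jar on the mat, the scoop on the tile and the cover shut. The other jars and the mug were not re-measured, but no move came near them.

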